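# Weigh down the glued strap and patch

## Robot

A 6-joint arm with a two-finger parallel gripper is mounted at the origin on the work surface. World frame = base frame: x ahead of the robot, y to its left, z up, the work surface at z = 0. Lengths are in mm, angles in rad, forces in N, time in s.
With the tool pointing down it reaches from about 250 to 800 mm from the base axis. Payload 3.9 kg.
Tool frame: the origin (TCP) lies at the very end of the fingers, on their centre line; the grasp point (between the pads) lies robot.grip_depth behind it (robot.grip_depth is the distance from the TCP to the grasp point, in mm); z points along the fingers, y is the direction in which the jaws open and shut (so a half turn about z gives the same grasp; the last joint's range is limited). The gripper opens to 85 mm and grips with 20 to 120 N. Pads are 22 mm wide; open, the fingers measure 114 mm over their backs; the gripper's body (76 mm by 85 mm) begins 54 mm behind the grasp point. The pads swing forward as they close: fully open they stand 13 mm farther back than shut.
Start: joints at [-1.264, 0.26, -0.138, 1.173, 0, 1.571], TCP at [158.55, -500.477, 231.304] pointing down, gripper open.
Joint ranges: [-2.78, 2.78], [-0.83, 1.72], [-1.28, 1.37], [-1.9, 2.12], [-1.57, 1.48], [-3.14, 3.14]. Speed limits (rad/s): [2.57, 2.57, 3.14, 3.14, 3.14, 3.14].

## Interface

Orientations are given as a rotation vector (axis times angle).
In Python, from rig import robot gives the robot as it stands.
- The arm moves only by the tool send_rows, never from a script. Its arguments are lists of equal length, an entry for each row: "claw": the finger opening in m, from 0 to 0.0854; "offset": the shift along the tool's x, y, z in m, a list of three; "turn": the turn, a rotation vector about the tool's x, y, z in rad, a list of three. A call has 1 to 12 rows; each row shifts and turns the commanded pose from where the row before left it, along the tool's axes as they then stand; what a row does not reach is not made up. A row lasts 1/10 s, in which the tool goes at most 50 mm and 8.59 degrees, less where a joint would pass 70% of its speed; a pose out of reach is approached as far as the arm can. A call with a gripper value outside its range is refused whole. The fingers move at their own pace and stop on an object; the grip force is fixed at half the most. Time passes only in rows, so rows that do not move let the fingers close. It gives the time, the measured TCP pose, the force and the opening at its end, in the units of the state.
- robot.get_obs(): the state, without advancing time (a new reading comes with each control period).
- robot.snapshot(name): name is "scene" or "top" or "wrist"; returns the picture (420x560x3 uint8, blue, green, red); there is no depth.
- robot.camera_info(name): a dict with "fx", "fy", "cx", "cy" (pixels), "R" (3x3) and "t" (3): a world point X has camera coordinates R X + t. Camera axes: x right, y down, z forward; pixel columns grow to the right and rows downward; lengths in mm; the calibration is good to about 2 mm. A picture is of the moment at which its call begins: read the wrist's pose just before it. camera_info takes no time and is no camera call; for the wrist camera it gives the pose at the moment of the call.
- robot.hand_in(): hands the job in, once; it reports no verdict.
The state is a dict: "time": time; "q": joint angles; "joint_velocities": joint speeds; "effort": joint torques, N m; "position": TCP position; "ee_rot": TCP orientation; "contact_force": force on the tool from outside, world axes, zero at the start; "torque": the same for the moment, N m; "gripper_width": opening from 0.0 (shut) to 1.0 (fully open).
Only numpy, scipy, OpenCV 4.12 (cv2) and the standard library are available. Lean on these libraries where they do the work, as an engineer would, in place of code of your own. Each camera call takes 0.05 s, during which the arm holds its last target.

## Task

The strap and the round patch have just been glued and must be weighed down to set: lay the oblong board centrally along the flat of the strap, clear of the ring, and the round board centrally on the round patch. Then stand the big round weight in the middle of the half of the oblong board nearer the ring, the small round weight in the middle of its other half, and the square weight in the middle of the round board, everything set down gently and left standing by itself. No weight may ever touch the bare leather, and do not push the glue pot about or knock it over.

Things in the scene. Friction and masses are not known exactly. Their poses are not given: they have to be found in the camera images.
- strap: Glued strap of stiff near-black leather lying on a sheet of white paper, fixed to the bench: flat part 140 mm long, 50 mm wide, 7 mm thick with a light row of stitches along each long edge; at one end a fold 9 mm high holds a bright steel D-ring, which reaches 106 mm from the origin. Origin: centre of the flat part, on the bench (underside). x runs along the strap towards the ring end, y across it, z up. Does not move.
- disc: Glued round patch of the same near-black leather on a small sheet of white paper, fixed to the bench: 54 mm across, 7 mm thick, ring of light stitches. Origin: its centre, on the bench (underside). z up. Does not move.
- board_long_mid (a point): Oblong pressing board, loose, pale bare wood: 130 mm long (x), 56 mm wide (y), 18 mm thick (z), 90 g, lying flat. The point is its centre, half-way up (9 mm above its underside). Grasp it across its width.
- board_round_mid (a point): Round pressing board, loose, pale bare wood: 58 mm across, 18 mm thick, about 35 g, lying flat. The point is its centre, half-way up (9 mm above its underside).
- weight_big_mid (a point): Big round iron weight, loose, about 0.6 kg, upright: dark body 50 mm across and 36 mm high, on it a bright steel knob on a neck: neck 18 mm across, from 36 to 50 mm above the underside; knob 26 mm across, from 50 to 68 mm. The point is on its axis, half-way up (34 mm above its underside). Lift it by the knob.
- weight_small_mid (a point): Small round iron weight, loose, about 0.25 kg, upright: dark body 38 mm across and 26 mm high, on it the same bright steel knob: neck 18 mm across, from 26 to 40 mm above the underside; knob 26 mm across, from 40 to 58 mm. The point is on its axis, half-way up (29 mm above its underside). Lift it by the knob.
- weight_square_mid (a point): Square iron weight, loose, about 0.48 kg, upright: dark block 44 x 44 mm and 32 mm high with a bright steel loop handle on top, a 12 mm square bar 44 mm long along x, from 52 to 64 mm above the underside, on two 10 mm legs 17 mm either side of the middle. The point is on its vertical axis, half-way up (32 mm above its underside). Lift it by the bar, fingers on its two long sides (closing along y).
- glue_pot: Open tin of glue, loose, 0.3 kg, with a yellow band and a brush laid across its mouth: 61 mm across, 65 mm high with the brush, which sticks out to 60 mm from the axis. Origin: centre of its underside. Not part of the job: leave it where it stands.
Not all that is in view belongs to the job. What is shaped like the part that bears weight_big_mid but blue or turquoise is not meant. What is shaped like the strap but blue is not meant.

How it is judged:
By the outcome, as a careful person would: the job done as asked, in the order asked, and still so for the second after the job is handed in, with the robot touching nothing.
It also fails if it takes over 139 s, if anything falls off the work surface, if the arm or the gripper's body presses on something with over 40 N, if the wrist force passes 120 N, or if a joint passes its speed limit or range.

## Working session

There is one attempt and no reset: what is moved stays moved. The work goes in short steps, Python scripts to look and compute and a tool call to move; the robot and the scene stay as the last step left them, time stands still between calls to the robot, and variables do not carry over. Pictures are saved under pics/ and viewed, and the job is handed in when it is done.

Besides the shell and the picture viewer there is one more tool, called after "Emit:" by a JSON object that holds its "op" and its "data". send_rows: Moves the arm, as the interface text tells. Its arguments: {"type":"object","properties":{"claw":{"type":"array"},"offset":{"type":"array"},"turn":{"type":"array"}},"required":["claw","offset","turn"]}

```bash
ls; mkdir -p pics
python3 - <<'E'
from rig import robot
import cv2
print(robot.get_obs(), robot.grip_depth)
for n in ("scene","top","wrist"):
    i=robot.camera_info(n); print(n,i)
    cv2.imwrite(f"pics/{n}0.png",robot.snapshot(n))
E
```

```text
pics
{'time': 0.0, 'q': array([-1.26396758e+00,  2.60663176e-01, -1.39416670e-01,  1.17271919e+00,
       -7.23087793e-06,  1.57080064e+00]), 'joint_velocities': array([-3.69773827e-04, -1.59122750e-03,  1.11249884e-03, -8.03104265e-04,
        8.12175672e-05,  1.44790587e-03]), 'effort': array([-2.04043266e-03, -4.05677032e+01,  2.53924048e+01,  1.87006721e-02,
       -5.23405761e-04, -9.92965880e-06]), 'position': array([ 158.35140916, -499.80004576,  230.45784908]), 'ee_rot': array([-3.10274104e+00, -4.79768133e-01,  4.91648843e-04]), 'contact_force': array([ 0.92513241,  0.47849927, -0.27803698]), 'torque': array([ 0.01153099,  0.01497017, -0.01065807]), 'gripper_width': 1.0045037365250602} 18.700000000000003
scene {'fx': 424.4140089255941, 'fy': 424.4140089255941, 'cx': 284.29645721864716, 'cy': 207.44679435095102, 'R': array([[-0.74921008,  0.66191971, -0.02337866],
       [ 0.39224028,  0.41497154, -0.82094225],
       [-0.53369638, -0.62422826, -0.57053243]]), 't': array([ 441.00322198, -133.84593231, 1200.61355774])}
top {'fx': 515.0461272611446, 'fy': 515.0461272611446, 'cx': 280.72562277171323, 'cy': 200.5547169497862, 'R': array([[ 0.02169368, -0.99974763, -0.00583611],
       [-0.99719848, -0.02121965, -0.0717281 ],
       [ 0.07158616,  0.00737581, -0.99740715]]), 't': array([ -83.51906198,  539.81980583, 1518.04222066])}
wrist {'fx': 374.10443868148036, 'fy': 374.10443868148036, 'cx': 273.3156750003836, 'cy': 208.686787595202, 'R': array([[ 0.30298484, -0.95299367, -0.00180508],
       [-0.91077042, -0.29011735,  0.29381825],
       [-0.28053062, -0.08737846, -0.9558596 ]]), 't': array([-525.53042307,  -39.75395562,  380.11171781])}
```

View pics/scene0.png

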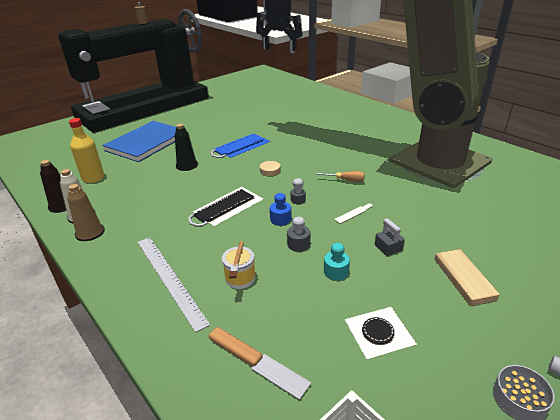

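View pics/top0.png

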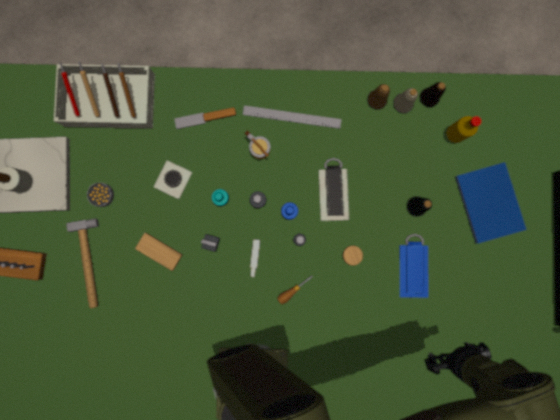

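View pics/wrist0.png

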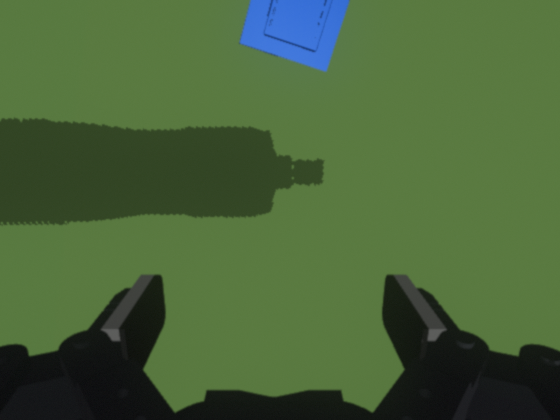

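```bash
cat > h.py <<'E'
import numpy as np, cv2
from rig import robot
def ray(info,uv):
    d=np.array([(uv[0]-info['cx'])/info['fx'],(uv[1]-info['cy'])/info['fy'],1.])
    R=np.array(info['R']);t=np.array(info['t'])
    return -R.T@t, R.T@d
def onplane(info,uv,z):
    o,d=ray(info,uv); return o+d*(z-o[2])/d[2]
def proj(info,X):
    p=np.array(info['R'])@np.asarray(X,float)+info['t']
    return np.array([info['fx']*p[0]/p[2]+info['cx'],info['fy']*p[1]/p[2]+info['cy']])
def two(i1,u1,i2,u2):
    o1,d1=ray(i1,u1);o2,d2=ray(i2,u2)
    A=np.stack([d1,-d2],1);s=np.linalg.lstsq(A,o2-o1,rcond=None)[0]
    a=o1+d1*s[0];b=o2+d2*s[1];return (a+b)/2,np.linalg.norm(a-b)
E
python3 - <<'E'
from h import *
im=cv2.imread('pics/top0.png')
c=im[120:310,120:440]
c=np.clip(c.astype(float)*1.7,0,255).astype(np.uint8)
cv2.imwrite('pics/c1.png',cv2.resize(c[:, :160],None,fx=5,fy=5*0.6*1.05,interpolation=cv2.INTER_CUBIC)[:600])
cv2.imwrite('pics/c2.png',cv2.resize(c,None,fx=2.5,fy=2.5,interpolation=cv2.INTER_CUBIC))
i=robot.camera_info('top')
for n,uv,z in [('strap',(334,193),7),('ring',(334,162),5),('disc',(173,179),7),('long',(158,251),18),('round',(353,255),18),('big',(258,199),68),('small',(299,239),58),('sq',(210,242),60),('pot',(259,148),60),('blue',(289,211),68),('turq',(220,197),68)]:
    print(n,onplane(i,uv,z).round())
E
```

```text
strap [ 569. -232.    7.]
ring [ 663. -230.    5.]
disc [601. 255.   7.]
long [384. 289.  18.]
round [ 384. -289.   18.]
big [541.  -6.  68.]
small [ 428. -127.   58.]
sq [414. 130.  60.]
pot [691.  -5.  60.]
blue [508. -97.  68.]
turq [545. 104.  68.]
```

View pics/c2.png

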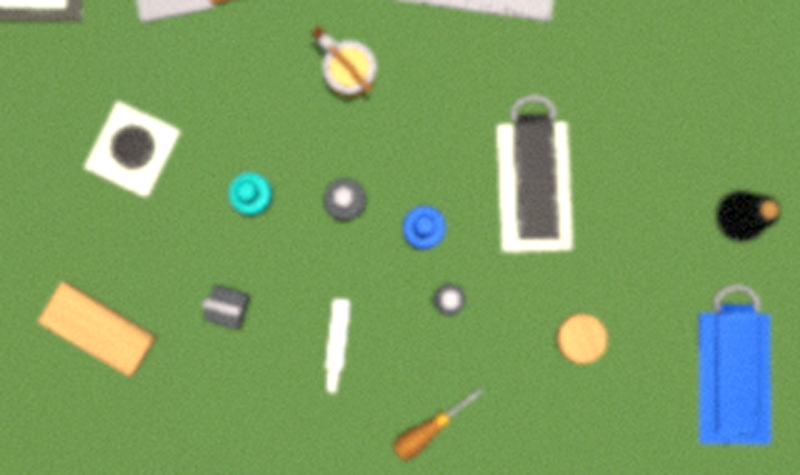

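```bash
cat >> h.py <<'E'
from scipy.spatial.transform import Rotation as Ro
def pose():
    o=robot.get_obs(); return np.array(o['position']),Ro.from_rotvec(o['ee_rot']).as_matrix(),o
def go(x,y,z,yawx=None):
    """delta in the present tool axes; yawx= desired world angle (deg) of tool x"""
    p,R,o=pose()
    d=R.T@(np.array([x,y,z])-p)
    a=np.degrees(np.arctan2(R[1,0],R[0,0]))
    print('t',round(float(o['time']),2),'tcp',p.round(1),'toolx yaw',a.round(2),'tool z',R[:,2].round(4),'w',round(float(o['gripper_width']),3))
    print('  offset tool mm',d.round(1),'m/turn z rad', None if yawx is None else round(float(-np.radians((yawx-a+180)%360-180)),3))
E
python3 - <<'E'
from h import *
i=robot.camera_info('wrist')
p,R,o=pose()
C=-np.array(i['R']).T@i['t']
print('cam in tool',R.T@(C-p)); print('cam axes in tool (cols x,y,z)',(R.T@np.array(i['R']).T).round(3))
go(384,-289,230,0)
E
```

```text
cam in tool [  74.21498515    1.50453626 -143.54300667]
cam axes in tool (cols x,y,z) [[ 0.001 -0.956 -0.294]
 [ 1.     0.001  0.   ]
 [ 0.    -0.294  0.956]]
t 0.15 tcp [ 158.4 -500.   230.6] toolx yaw 17.58 tool z [-5.0e-04  1.5e-03 -1.0e+00] w 1.001
  offset tool mm [ 278.8 -133.     0.8] m/turn z rad 0.307
```

Emit:
{"op": "send_rows", "data": {"claw": [0.085, 0.085, 0.085, 0.085, 0.085, 0.085, 0.085, 0.085, 0.085, 0.085, 0.085, 0.085], "offset": [[0, 0, 0], [0, 0, 0], [0, 0, 0], [0.032, -0.03, 0], [0.032, -0.03, 0], [0.032, -0.03, 0], [0.032, -0.03, 0], [0.032, -0.03, 0], [0.032, -0.03, 0], [0.032, -0.03, 0], [0, 0, 0], [0, 0, 0]], "turn": [[0, 0, 0.102], [0, 0, 0.102], [0, 0, 0.103], [0, 0, 0], [0, 0, 0], [0, 0, 0], [0, 0, 0], [0, 0, 0], [0, 0, 0], [0, 0, 0], [0, 0, 0], [0, 0, 0]]}}

```text
time: 1.35
position: [382.9, -289.7, 231.0]
ee_rot: [-3.142, -0.004, 0.001]
contact_force: [-0.9, -0.5, -0.5]
gripper_width: 0.998
```

Run:
```python
from h import *
go(384,-289,230,0)
i=robot.camera_info('wrist'); import pickle
im=robot.snapshot('wrist'); cv2.imwrite('pics/w1.png',im); pickle.dump(i,open('w1.pkl','wb'))
go(384,-289,230,0)
for n,X in dict(round=(384,-289,18),strap=(569,-232,7),small=(428,-127,58)).items(): print(n,proj(i,X).round())
```

```text
t 1.35 tcp [ 382.9 -289.7  231. ] toolx yaw 0.14 tool z [-9.e-04  0.e+00 -1.e+00] w 0.998
  offset tool mm [ 1.1 -0.7  1. ] m/turn z rad 0.002
t 1.4 tcp [ 382.3 -290.4  231. ] toolx yaw 0.04 tool z [-0.001  0.    -1.   ] w 0.998
  offset tool mm [ 1.7 -1.4  1. ] m/turn z rad 0.001
round [271. 173.]
strap [204. -44.]
small [ 76. 130.]
```

View pics/w1.png

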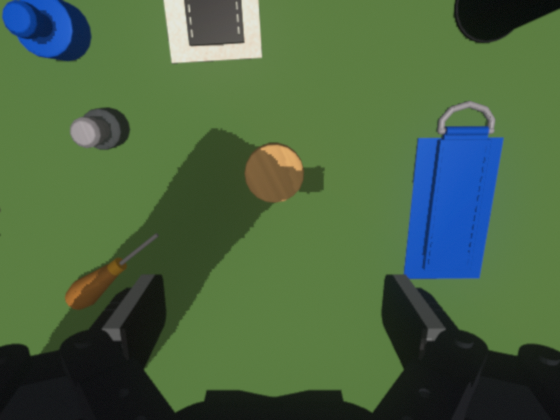

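Emit:
{"op": "send_rows", "data": {"claw": [0.085, 0.085, 0.085, 0.085, 0.085, 0.085], "offset": [[0.0445, -0.0145, 0], [0.0445, -0.0145, 0], [0.0445, -0.0145, 0], [0.0445, -0.0145, 0], [0, 0, 0], [0, 0, 0]], "turn": [[0, 0, 0], [0, 0, 0], [0, 0, 0], [0, 0, 0], [0, 0, 0], [0, 0, 0]]}}

```text
time: 2.0
position: [560.2, -233.6, 230.3]
ee_rot: [-3.141, 0.002, 0.003]
contact_force: [-2.3, 0.2, -0.3]
gripper_width: 0.995
```

```bash
cat >> h.py <<'E'
import pickle
def shot(n):
    i=robot.camera_info('wrist'); im=robot.snapshot('wrist')
    cv2.imwrite(f'pics/{n}.png',im); pickle.dump(i,open(n+'.pkl','wb')); return im,i
def load(n): return cv2.imread(f'pics/{n}.png'),pickle.load(open(n+'.pkl','rb'))
E
python3 - <<'E'
from h import *
shot('w2'); go(541,0,231,0)
E
```

```text
t 2.05 tcp [ 559.3 -233.8  230.7] toolx yaw -0.11 tool z [-1.9e-03  1.0e-04 -1.0e+00] w 0.992
  offset tool mm [-1.880e+01 -2.337e+02 -2.000e-01] m/turn z rad -0.002
```

View pics/w2.png

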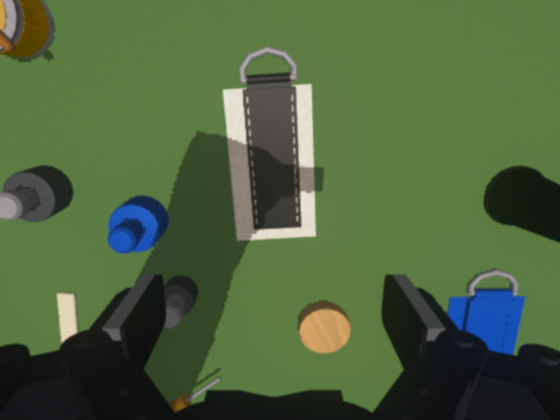

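Emit:
{"op": "send_rows", "data": {"claw": [0.085, 0.085, 0.085, 0.085, 0.085, 0.085, 0.085], "offset": [[-0.004, -0.047, 0], [-0.004, -0.047, 0], [-0.004, -0.047, 0], [-0.004, -0.047, 0], [-0.004, -0.047, 0], [0, 0, 0], [0, 0, 0]], "turn": [[0, 0, 0], [0, 0, 0], [0, 0, 0], [0, 0, 0], [0, 0, 0], [0, 0, 0], [0, 0, 0]]}}

```text
time: 2.75
position: [539.5, 0.3, 231.8]
ee_rot: [-3.141, -0.002, -0.0]
contact_force: [-0.3, 0.1, 0.0]
gripper_width: 0.994
```

Run:
```python
from h import *
shot('w3'); go(590,250,231,0)
```

```text
t 2.8 tcp [ 5.398e+02 -5.000e-01  2.317e+02] toolx yaw 0.0 tool z [ 2.e-04  4.e-04 -1.e+00] w 0.998
  offset tool mm [  50.2 -250.5    0.8] m/turn z rad 0.0
```

View pics/w3.png

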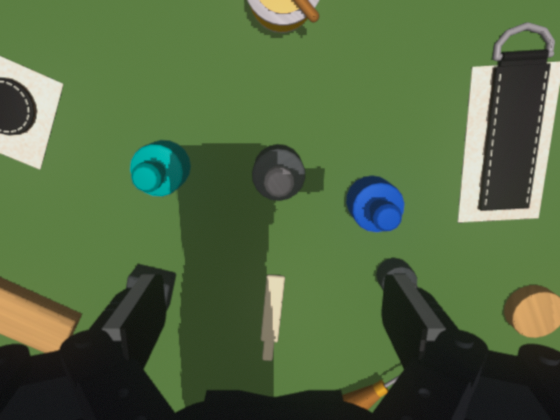

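Emit:
{"op": "send_rows", "data": {"claw": [0.085, 0.085, 0.085, 0.085, 0.085, 0.085, 0.085, 0.085], "offset": [[0.0083, -0.0415, 0], [0.0083, -0.0415, 0], [0.0083, -0.0415, 0], [0.0083, -0.0415, 0], [0.0083, -0.0415, 0], [0.0083, -0.0415, 0], [0, 0, 0], [0, 0, 0]], "turn": [[0, 0, 0], [0, 0, 0], [0, 0, 0], [0, 0, 0], [0, 0, 0], [0, 0, 0], [0, 0, 0], [0, 0, 0]]}}

```text
time: 3.6
position: [582.9, 138.1, 241.6]
ee_rot: [-3.033, -0.277, 0.016]
contact_force: [0.4, 0.3, -0.3]
gripper_width: 0.993
```

Run:
```python
from h import *
shot('w4'); go(390,250,231,0)
```

```text
t 3.65 tcp [582.6 138.  241.6] toolx yaw 10.43 tool z [-0.0196  0.0943 -0.9954] w 0.996
  offset tool mm [-169.1 -143.3   24.9] m/turn z rad 0.182
```

View pics/w4.png

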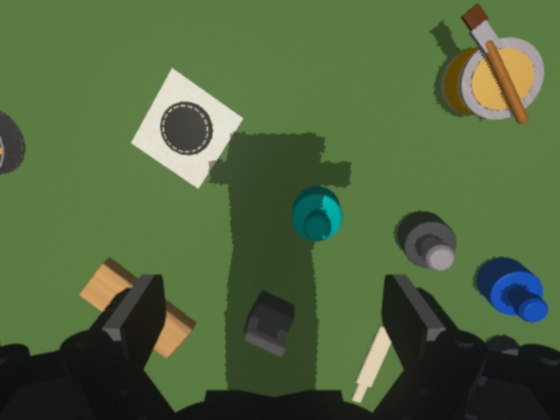

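Run:
```python
from h import *
p,R,o=pose(); print(o['q'].round(3))
```

```text
[0.181 0.386 0.07  1.257 0.096 3.141]
```

```bash
cat >> h.py <<'E'
def Rdown(yaw):
    a=np.radians(yaw);c,s=np.cos(a),np.sin(a)
    return np.array([[c,s,0],[s,-c,0],[0,0,-1.]])
def rv(yaw):
    p,R,o=pose(); print('  rotvec to down@',yaw,Ro.from_matrix(R.T@Rdown(yaw)).as_rotvec().round(4))
def qyaw(x,y,yaw): # predicted q6
    q=np.arctan2(y,x)+np.pi-np.radians(yaw); return q
E
python3 - <<'E'
from h import *
rv(24);rv(90)
E
```

```text
rotvec to down@ 24 [-0.0963 -0.0092 -0.2367]
  rotvec to down@ 90 [-0.0819 -0.0651 -1.3877]
```

Emit:
{"op": "send_rows", "data": {"claw": [0.085, 0.085, 0.085, 0.085, 0.085, 0.085, 0.085, 0.085, 0.085, 0.085, 0.085], "offset": [[0, 0, 0], [0, 0, 0], [0, 0, 0], [0, 0, 0], [0, 0, 0], [0, 0, 0], [0, 0, 0], [0, 0, 0], [0, 0, 0], [0, 0, 0], [0, 0, 0]], "turn": [[-0.048, -0.005, -0.118], [-0.048, -0.005, -0.118], [0, 0, -0.144], [0, 0, -0.144], [0, 0, -0.144], [0, 0, -0.144], [0, 0, -0.144], [0, 0, -0.144], [0, 0, -0.144], [0, 0, -0.144], [0, 0, 0]]}}

```text
time: 4.75
position: [582.4, 138.4, 241.8]
ee_rot: [-2.221, -2.22, 0.0]
contact_force: [-0.4, 0.2, 0.3]
gripper_width: 0.999
```

Run:
```python
from h import *
go(480,250,231,90);rv(90)
```

```text
t 4.75 tcp [582.4 138.4 241.8] toolx yaw 89.97 tool z [-7.e-04  5.e-04 -1.e+00] w 0.999
  offset tool mm [ 111.6 -102.4   10.9] m/turn z rad -0.0
  rotvec to down@ 90 [-0.0007 -0.0005 -0.0005]
```

Emit:
{"op": "send_rows", "data": {"claw": [0.085, 0.085, 0.085, 0.085, 0.085], "offset": [[0.037, -0.034, 0], [0.037, -0.034, 0], [0.037, -0.034, 0], [0, 0, 0], [0, 0, 0]], "turn": [[0, 0, 0], [0, 0, 0], [0, 0, 0], [0, 0, 0], [0, 0, 0]]}}

```text
time: 5.25
position: [480.4, 250.3, 242.2]
ee_rot: [-2.22, -2.223, -0.001]
contact_force: [0.5, -0.1, -0.2]
gripper_width: 0.993
```

Run:
```python
from h import *
shot('w5'); go(384,289,100,90)
```

```text
t 5.3 tcp [481.2 249.8 242.2] toolx yaw 90.01 tool z [ 6.e-04  7.e-04 -1.e+00] w 0.995
  offset tool mm [ 39.2 -97.2 142.2] m/turn z rad 0.0
```

View pics/w5.png

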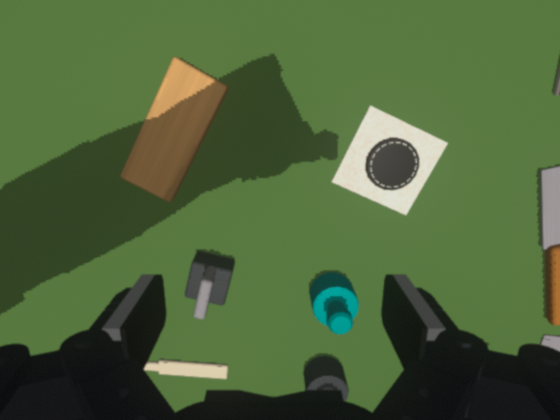

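Run:
```python
from h import *
im,i=load('w5')
hsv=cv2.cvtColor(im,cv2.COLOR_BGR2HSV)
print(hsv[100,180],hsv[160,160],hsv[60,300],hsv[160,250])
m=((hsv[...,0]<25)&(hsv[...,1]>70)).astype(np.uint8)*255
m[:, 240:]=0;m[250:]=0
cs,_=cv2.findContours(m,0,1);c=max(cs,key=cv2.contourArea)
r=cv2.minAreaRect(c);b=cv2.boxPoints(r);print(r,b)
ap=cv2.approxPolyDP(c,4,True).reshape(-1,2);print(ap)
for z in (18,0):
  P=np.array([onplane(i,p,z) for p in b]);print(z,P.mean(0).round(1),[np.linalg.norm(P[k]-P[k-1]).round(1) for k in range(4)])
  d=P-np.roll(P,1,0);print(np.degrees(np.arctan2(d[:,1],d[:,0])).round(1))
v=cv2.resize(im[40:220,100:420],None,fx=2.5,fy=2.5,interpolation=cv2.INTER_CUBIC)
cv2.imwrite('pics/c3.png',np.clip(v*1.5,0,255).astype(np.uint8))
```

```text
[ 16 133 178] [ 17 133 115] [ 47 120 121] [ 48 120  70]
((172.30001831054688, 128.89999389648438), (63.05711364746094, 132.8224334716797), 26.56505012512207) [[114.400024 174.19998 ]
 [173.80002   55.4     ]
 [230.20001   83.600006]
 [170.80002  202.4     ]]
[[176  57]
 [121 173]
 [168 201]
 [227  90]]
18 [381.5 288.3  18. ] [np.float64(61.5), np.float64(129.6), np.float64(56.3), np.float64(132.2)]
[ 151.6   58.5  -25.6 -119.2]
0 [376.7 286.6   0. ] [np.float64(64.5), np.float64(136.0), np.float64(59.0), np.float64(138.7)]
[ 151.6   58.5  -25.6 -119.2]
```

View pics/c3.png

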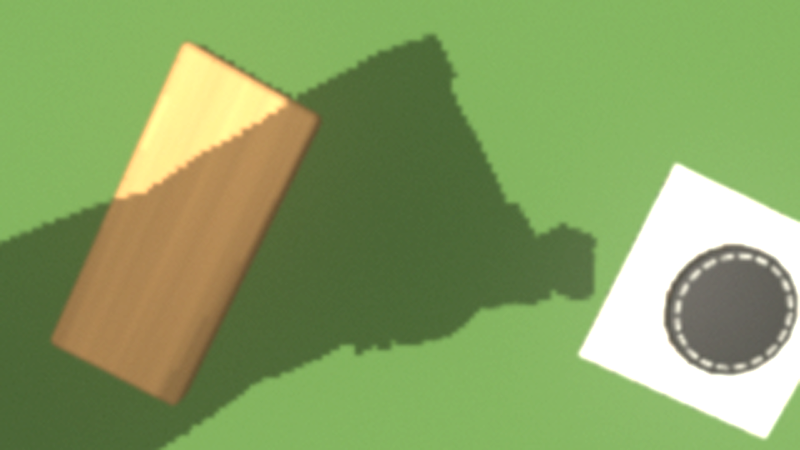

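Emit:
{"op": "send_rows", "data": {"claw": [0.085, 0.085, 0.085, 0.085, 0.085, 0.085, 0.085, 0.085, 0.085, 0.085], "offset": [[0.0098, -0.0243, 0.028], [0.0098, -0.0243, 0.028], [0.0098, -0.0243, 0.028], [0.0098, -0.0243, 0.028], [0, 0, 0], [0, 0, 0], [0, 0, 0], [0, 0, 0], [0, 0, 0], [0, 0, 0]], "turn": [[0, 0, 0], [0, 0, 0], [0, 0, 0], [0, 0, 0], [0, 0, 0.122], [0, 0, 0.122], [0, 0, 0.122], [0, 0, 0.122], [0, 0, 0], [0, 0, 0]]}}

```text
time: 6.3
position: [384.6, 288.7, 130.0]
ee_rot: [-2.69, -1.621, -0.001]
contact_force: [0.2, -1.0, 0.3]
gripper_width: 0.993
```

Run:
```python
from h import *
im,i=shot('w6'); go(384,289,100,62)
im5,i5=load('w5')
C=[(175.2,56.8),(120.8,176),(167.2,200.8),(224.8,85.2)]
P=np.array([onplane(i5,p,18) for p in C]);print(P.round(1),P.mean(0).round(1));d=P-np.roll(P,1,0);print(np.degrees(np.arctan2(d[:,1],d[:,0])).round(1),np.linalg.norm(d,axis=1).round(1))
```

```text
t 6.35 tcp [384.4 288.8 130. ] toolx yaw 62.16 tool z [-0.      0.0011 -1.    ] w 0.994
  offset tool mm [-0.1 -0.5 30. ] m/turn z rad 0.003
[[390.4 355.8  18. ]
 [327.6 244.6  18. ]
 [372.  218.9  18. ]
 [434.8 331.2  18. ]] [381.2 287.6  18. ]
[ 151.1 -119.4  -30.1   60.8] [ 50.8 127.6  51.3 128.7]
```

View pics/w6.png

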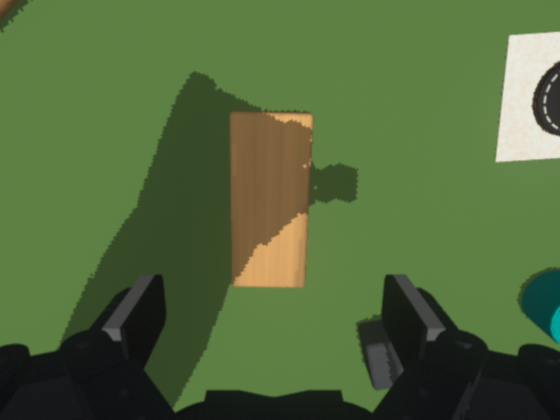

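Run:
```python
from h import *
im,i=load('w6')
hsv=cv2.cvtColor(im,cv2.COLOR_BGR2HSV)
m=((hsv[...,0]<25)&(hsv[...,1]>70)).astype(np.uint8)*255
m[:, :200]=0;m[:,340:]=0;m[310:]=0;m[:60]=0
cs,_=cv2.findContours(m,0,1);c=max(cs,key=cv2.contourArea)
ap=cv2.approxPolyDP(c,5,True).reshape(-1,2);print(ap)
P=np.array([onplane(i,p,18) for p in ap]);print(P.round(1),P.mean(0));d=P-np.roll(P,1,0);print(np.degrees(np.arctan2(d[:,1],d[:,0])).round(1),np.linalg.norm(d,axis=1).round(1))
```

```text
[[233 111]
 [232 283]
 [301 287]
 [312 115]]
[[390.7 356.2  18. ]
 [327.4 246.3  18. ]
 [372.3 218.8  18. ]
 [435.8 329.5  18. ]] [381.54832574 287.68925925  18.        ]
[ 149.4 -119.9  -31.5   60.2] [ 52.4 126.8  52.7 127.6]
```

Emit:
{"op": "send_rows", "data": {"claw": [0.085, 0.085, 0.085, 0.085, 0.085, 0.085, 0.085], "offset": [[0, 0, 0], [-0.0024, -0.002, 0.04], [0, 0, 0.04], [0, 0, 0.03], [0, 0, 0.011], [0, 0, 0.005], [0, 0, 0]], "turn": [[0, 0, 0.037], [0, 0, 0], [0, 0, 0], [0, 0, 0], [0, 0, 0], [0, 0, 0], [0, 0, 0]]}}

```text
time: 7.05
position: [381.2, 288.8, 4.4]
ee_rot: [-2.719, -1.572, -0.001]
contact_force: [-0.2, -0.5, 0.5]
gripper_width: 0.997
```

Run:
```python
from h import *
im,i=shot('w7'); go(381.5,287.7,3,60)
cv2.imwrite('pics/s7.png',cv2.resize(robot.snapshot('scene')[220:340,380:540],None,fx=4,fy=4,interpolation=cv2.INTER_CUBIC))
print(pose()[2]['contact_force'])
```

```text
t 7.1 tcp [381.7 289.2   4.9] toolx yaw 60.06 tool z [ 0.0012  0.0022 -1.    ] w 0.996
  offset tool mm [-1.3  0.6  1.9] m/turn z rad 0.001
[-0.2753738 -0.0060925 -0.2041584]
```

View pics/w7.png

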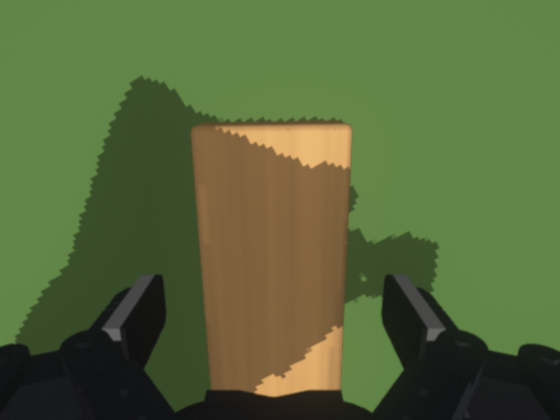

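View pics/s7.png

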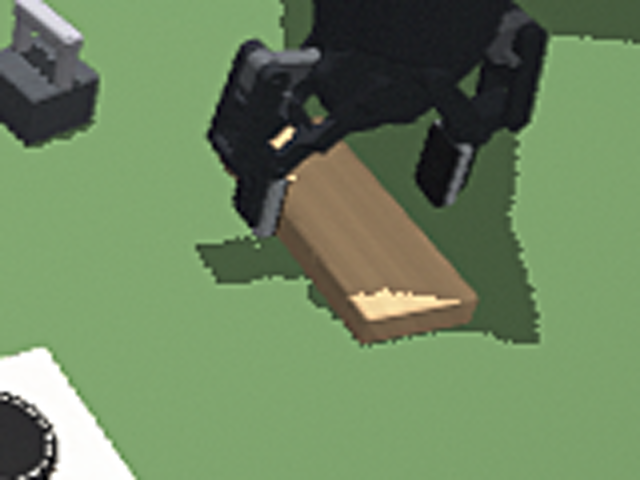

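Emit:
{"op": "send_rows", "data": {"claw": [0.085, 0.04, 0.04, 0.04, 0.04, 0.04, 0.04], "offset": [[-0.001, 0, 0.002], [0, 0, 0], [0, 0, 0], [0, 0, 0], [0, 0, 0], [0, 0, 0], [0, 0, 0]], "turn": [[0, 0, 0], [0, 0, 0], [0, 0, 0], [0, 0, 0], [0, 0, 0], [0, 0, 0], [0, 0, 0]]}}

```text
time: 7.85
position: [380.5, 287.9, 2.9]
ee_rot: [-2.719, -1.572, -0.002]
contact_force: [-0.9, -0.1, 6.5]
gripper_width: 0.635
```

Run:
```python
from h import *
im,i=shot('w8'); go(381.5,287.7,3,60)
print(pose()[2]['contact_force'])
```

```text
t 7.9 tcp [380.5 287.9   2.9] toolx yaw 60.07 tool z [ 8.0e-04  1.7e-03 -1.0e+00] w 0.64
  offset tool mm [ 0.3  0.9 -0.1] m/turn z rad 0.001
[-1.53101796 -1.63448208  5.71585725]
```

View pics/w8.png

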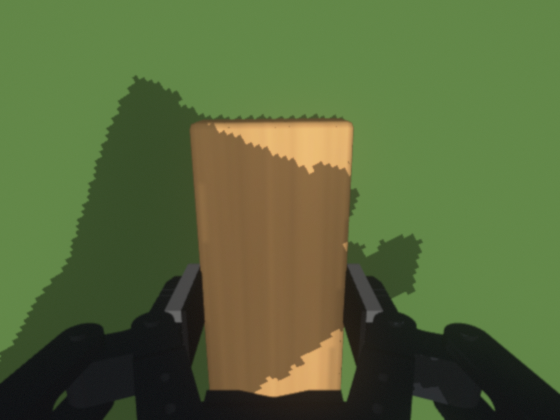

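Run:
```python
from h import *
im,i=load('w8')
p,R,o=pose()
for v in (122,125,128):
    print(v,(R.T@(onplane(i,(272,v),18)-p)).round(1))
for n,(x0,x1,y0,y1) in dict(w2=(215,325,60,250),w3=(455,560,30,230)).items():
    im,i=load(n); c=im[y0:y1,x0:x1]
    s=4 if n=='w2' else 4
    v=cv2.resize(c,None,fx=3,fy=3,interpolation=cv2.INTER_CUBIC); cv2.imwrite(f'pics/z{n}.png',np.clip(v*1.6,0,255).astype(np.uint8))
    hsv=cv2.cvtColor(im,cv2.COLOR_BGR2HSV)
    print(hsv[150,270] if n=='w2' else hsv[140,510])
    m=((hsv[...,1]<70)&(hsv[...,2]<75)).astype(np.uint8)*255
    k=np.zeros_like(m);k[y0:y1,x0:x1]=m[y0:y1,x0:x1]
    k=cv2.morphologyEx(k,cv2.MORPH_CLOSE,np.ones((9,9)))
    k=cv2.morphologyEx(k,cv2.MORPH_OPEN,np.ones((9,9)))
    cs,_=cv2.findContours(k,0,1);cc=max(cs,key=cv2.contourArea)
    ap=cv2.approxPolyDP(cc,4,True).reshape(-1,2);print(n,[(tuple(q.tolist()),onplane(i,q,7).round(1).tolist()) for q in ap])
```

```text
122 [ 64.3   0.1 -14.9]
125 [ 63.3   0.1 -15. ]
128 [ 62.4   0.1 -15. ]
[15 14 74]
w2 [((248, 145), [586.7, -210.6, 7.0]), ((254, 227), [501.7, -215.1, 7.0]), ((299, 225), [503.9, -262.0, 7.0]), ((293, 156), [575.9, -254.6, 7.0])]
[12 25 52]
w3 [((547, 50), [652.9, -250.4, 7.0]), ((502, 53), [650.2, -209.8, 7.0]), ((493, 70), [635.6, -204.2, 7.0]), ((480, 208), [502.3, -214.1, 7.0]), ((528, 204), [506.7, -262.6, 7.0])]
```

View pics/zw2.png

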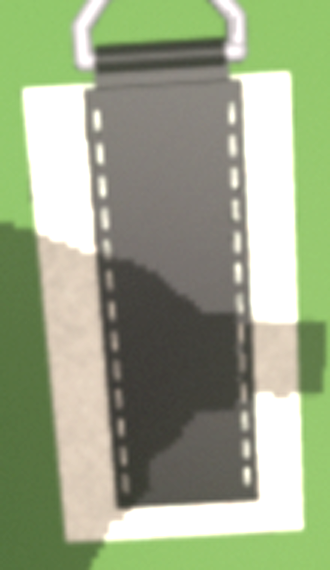

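View pics/zw3.png

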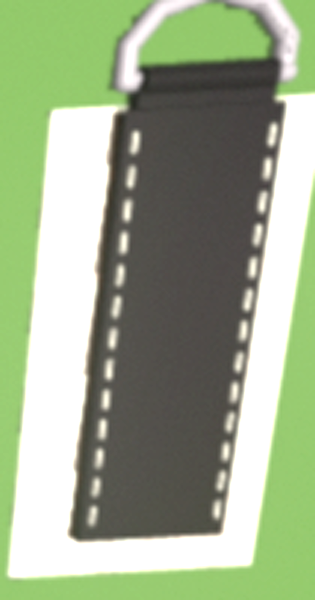

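Run:
```python
from h import *
for n,o,C in [('w2',(215,60),[(117,505),(257,498),(243,85),(89,92)]),('w3',(455,30),[(80,534),(221,531),(285,103),(122,111)])]:
    im,i=load(n)
    P=np.array([onplane(i,(c[0]/3+o[0]-.33,c[1]/3+o[1]-.33),7) for c in C]);print(n,P[:,:2].round(1).tolist(),P.mean(0).round(1))
    d=P-np.roll(P,1,0);print(np.degrees(np.arctan2(d[:,1],d[:,0])).round(1),np.linalg.norm(d,axis=1).round(1))
```

```text
w2 [[500.6, -214.8], [503.2, -263.4], [639.5, -256.1], [637.5, -208.2]] [ 570.2 -235.6    7. ]
[-177.2  -87.     3.    92.5] [137.   48.7 136.6  48. ]
w3 [[502.6, -215.4], [503.8, -263.6], [640.9, -255.4], [638.5, -205.8]] [ 571.5 -235.1    7. ]
[-175.9  -88.6    3.4   92.8] [136.2  48.1 137.3  49.6]
```

Emit:
{"op": "send_rows", "data": {"claw": [0.04, 0.04, 0.04, 0.04, 0.04, 0.04, 0.04, 0.04, 0.04, 0.04, 0.04, 0.04], "offset": [[0, 0, -0.015], [0, 0, -0.03], [0, 0, -0.04], [0, 0, -0.025], [-0.0256, 0.0305, 0], [-0.0256, 0.0305, 0], [-0.0256, 0.0305, 0], [-0.0256, 0.0305, 0], [-0.0256, 0.0305, 0], [-0.0256, 0.0305, 0], [-0.0256, 0.0305, 0], [-0.0256, 0.0305, 0]], "turn": [[0, 0, 0], [0, 0, 0], [0, 0, 0], [0, 0, 0], [0, 0, 0], [0, 0, 0], [0, 0, 0], [0, 0, 0], [0, 0, 0], [0, 0, 0], [0, 0, 0], [0, 0, 0]]}}

```text
time: 9.1
position: [489.5, -13.3, 111.8]
ee_rot: [-2.719, -1.571, -0.001]
contact_force: [0.6, 0.8, -0.6]
gripper_width: 0.635
```

Run:
```python
from h import *
go(570.8,-235.4,110,2.9);print(pose()[2]['contact_force'])
```

```text
t 9.1 tcp [489.5 -13.3 111.8] toolx yaw 60.05 tool z [-1.0e-04  1.3e-03 -1.0e+00] w 0.635
  offset tool mm [-151.9  181.3    1.5] m/turn z rad 0.998
[ 0.61812017  0.83779211 -0.56241613]
```

Emit:
{"op": "send_rows", "data": {"claw": [0.04, 0.04, 0.04, 0.04, 0.04, 0.04, 0.04, 0.04, 0.04, 0.04, 0.04, 0.04], "offset": [[-0.0304, 0.0363, 0], [-0.0304, 0.0363, 0], [-0.0304, 0.0363, 0], [-0.0304, 0.0363, 0], [-0.0304, 0.0363, 0], [0, 0, 0], [0, 0, 0], [0, 0, 0], [0, 0, 0], [0, 0, 0], [0, 0, 0], [0, 0, 0]], "turn": [[0, 0, 0], [0, 0, 0], [0, 0, 0], [0, 0, 0], [0, 0, 0], [0, 0, 0.1425], [0, 0, 0.1425], [0, 0, 0.1425], [0, 0, 0.1425], [0, 0, 0.1425], [0, 0, 0.1425], [0, 0, 0.1425]]}}

```text
time: 10.3
position: [570.4, -233.8, 111.1]
ee_rot: [-3.139, -0.07, 0.001]
contact_force: [-0.2, 0.4, -0.2]
gripper_width: 0.643
```

Emit:
{"op": "send_rows", "data": {"claw": [0.04, 0.04], "offset": [[0, 0, 0.03], [0, 0, 0]], "turn": [[0, 0, 0], [0, 0, 0]]}}

```text
time: 10.5
position: [567.8, -232.7, 78.2]
ee_rot: [-3.137, -0.08, 0.01]
contact_force: [-0.5, 0.3, -2.0]
gripper_width: 0.639
```

Run:
```python
from h import *
shot('w9'); go(570.8,-235.4,10,2.9);print(pose()[2]['contact_force'])
```

```text
t 10.55 tcp [ 568.5 -233.    79.6] toolx yaw 2.92 tool z [-0.0054  0.0032 -1.    ] w 0.634
  offset tool mm [ 2.6  2.8 69.5] m/turn z rad 0.0
[-0.96386622  0.11526349 -0.26860941]
```

View pics/w9.png

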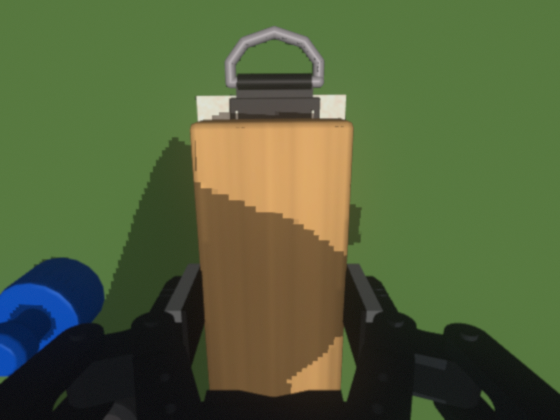

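Emit:
{"op": "send_rows", "data": {"claw": [0.04, 0.04, 0.04, 0.04], "offset": [[0.0026, 0.0028, 0.02], [0, 0, 0.03], [0, 0, 0.01], [0, 0, 0]], "turn": [[0, 0, 0], [0, 0, 0], [0, 0, 0], [0, 0, 0]]}}

```text
time: 10.95
position: [572.0, -235.9, 20.3]
ee_rot: [-3.138, -0.08, 0.006]
contact_force: [-0.4, -0.7, -1.3]
gripper_width: 0.64
```

Run:
```python
from h import *
shot('w10'); go(570.8,-235.4,10,2.9);print(pose()[2]['contact_force'])
```

```text
t 11.0 tcp [ 573.1 -236.4   21.6] toolx yaw 2.91 tool z [-0.0014  0.0016 -1.    ] w 0.639
  offset tool mm [-2.3 -1.1 11.6] m/turn z rad 0.0
[ 0.27352119  0.58539364 -0.57858972]
```

View pics/w10.png

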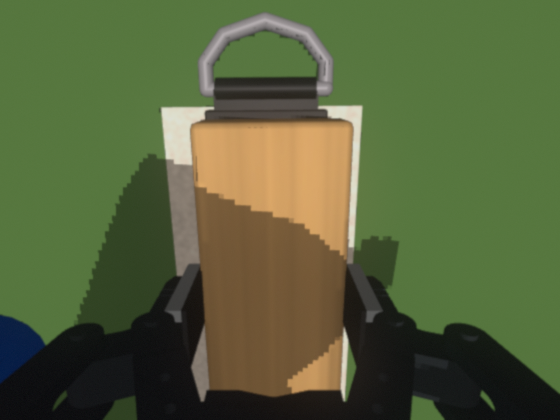

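Run:
```python
from h import *
im,i=load('w10');p,R,o=pose()
for v in (109,111,113): print((R.T@(onplane(i,(266.5,v),7)-p)).round(1))
for v in (120,123): print((R.T@(onplane(i,(271.5,v),p[2]-3+18)-p)).round(1))
go(570.8,-235.4,10,2.9)
```

```text
[67.6 -1.6 14.5]
[66.8 -1.6 14.5]
[66.  -1.6 14.5]
[ 65.2   0.6 -15.1]
[ 64.3   0.6 -15.1]
t 11.0 tcp [ 573.1 -236.4   21.6] toolx yaw 2.91 tool z [-0.0014  0.0016 -1.    ] w 0.639
  offset tool mm [-2.3 -1.1 11.6] m/turn z rad 0.0
```

Emit:
{"op": "send_rows", "data": {"claw": [0.04, 0.04, 0.04, 0.04, 0.04, 0.04], "offset": [[-0.0023, -0.0018, 0.002], [0, 0, 0.004], [0, 0, 0.002], [0, 0, 0.002], [0, 0, 0], [0, 0, 0]], "turn": [[0, 0, 0], [0, 0, 0], [0, 0, 0], [0, 0, 0], [0, 0, 0], [0, 0, 0]]}}

```text
time: 11.6
position: [571.1, -234.9, 11.4]
ee_rot: [-3.139, -0.08, 0.0]
contact_force: [-0.2, -0.1, -1.8]
gripper_width: 0.634
```

Run:
```python
from h import *
go(570.8,-235.4,10,2.9);print(pose()[2]['contact_force'])
```

```text
t 11.6 tcp [ 571.1 -234.9   11.4] toolx yaw 2.9 tool z [-2.0e-04  1.1e-03 -1.0e+00] w 0.634
  offset tool mm [-0.4  0.5  1.4] m/turn z rad 0.0
[-0.15976308 -0.05843005 -1.83930259]
```

Emit:
{"op": "send_rows", "data": {"claw": [0.04, 0.04, 0.04, 0.06, 0.07, 0.085, 0.085], "offset": [[0, 0, 0.001], [0, 0, 0.0005], [0, 0, 0], [0, 0, 0], [0, 0, 0], [0, 0, 0], [0, 0, 0]], "turn": [[0, 0, 0], [0, 0, 0], [0, 0, 0], [0, 0, 0], [0, 0, 0], [0, 0, 0], [0, 0, 0]]}}

```text
time: 12.3
position: [571.2, -234.9, 10.0]
ee_rot: [-3.14, -0.08, 0.0]
contact_force: [0.5, 0.4, 0.5]
gripper_width: 0.993
```

Emit:
{"op": "send_rows", "data": {"claw": [0.085, 0.085, 0.085, 0.085, 0.085, 0.085], "offset": [[0, 0, -0.02], [0, 0, -0.045], [0, 0, -0.045], [0, 0, -0.03], [0, 0, 0], [0, 0, 0]], "turn": [[0, 0, 0], [0, 0, 0], [0, 0, 0], [0, 0, 0], [0, 0, 0], [0, 0, 0]]}}

```text
time: 12.9
position: [571.6, -235.2, 150.7]
ee_rot: [-3.14, -0.08, -0.003]
contact_force: [-0.2, 0.4, -0.4]
gripper_width: 0.997
```

Run:
```python
from h import *
im,i=shot('w11'); go(384,-289,150,2.9);print(pose()[2]['contact_force'])
```

```text
t 12.95 tcp [ 570.6 -234.8  149.3] toolx yaw 2.9 tool z [-0.0011  0.0015 -1.    ] w 0.996
  offset tool mm [-189.1   44.7   -0.6] m/turn z rad 0.0
[ 0.39450638 -0.32495177 -0.8649745 ]
```

View pics/w11.png

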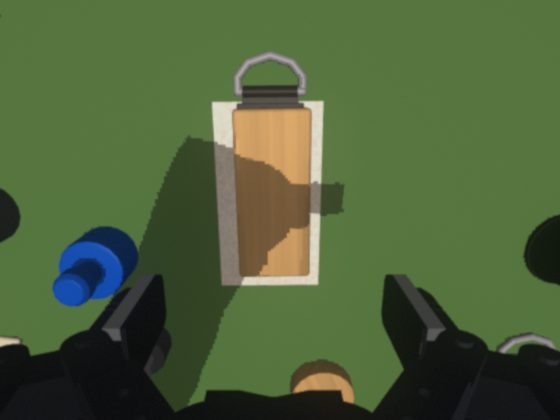

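Run:
```python
from h import *
im,i=load('w11')
hsv=cv2.cvtColor(im,cv2.COLOR_BGR2HSV)
m=((hsv[...,0]<25)&(hsv[...,1]>70)).astype(np.uint8)*255
m[:, :200]=0;m[:,340:]=0;m[310:]=0;m[:60]=0
cs,_=cv2.findContours(m,0,1);c=max(cs,key=cv2.contourArea)
ap=cv2.approxPolyDP(c,5,True).reshape(-1,2);print(ap)
P=np.array([onplane(i,p,25) for p in ap]);print(P.round(1),P.mean(0));d=P-np.roll(P,1,0);print(np.degrees(np.arctan2(d[:,1],d[:,0])).round(1),np.linalg.norm(d,axis=1).round(1))
# leather wide end, paper corners
cv2.imwrite('pics/z11.png',np.clip(cv2.resize(im[40:300,200:340],None,fx=2.3,fy=2.3,interpolation=cv2.INTER_CUBIC)*1.6,0,255).astype(np.uint8))
```

```text
[[307 108]
 [232 112]
 [241 276]
 [308 273]]
[[ 638.2 -256.9   25. ]
 [ 632.8 -204.9   25. ]
 [ 506.5 -214.5   25. ]
 [ 511.9 -267.6   25. ]] [ 572.32862723 -235.96540664   25.        ]
[   4.8   95.9 -175.6  -84.2] [126.7  52.3 126.6  53.4]
```

View pics/z11.png

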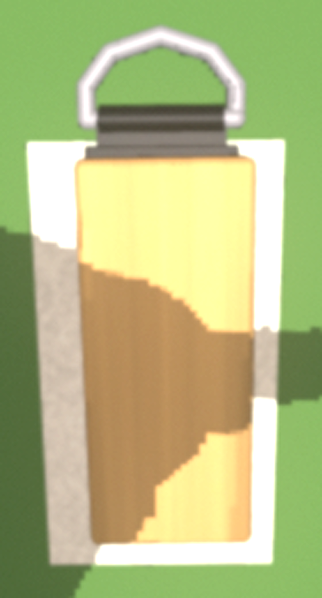

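Run:
```python
from h import *
for n,(x0,x1,y0,y1) in dict(w1=(230,320,130,215),w2=(290,360,295,360)).items():
    im,i=load(n)
    hsv=cv2.cvtColor(im,cv2.COLOR_BGR2HSV)
    m=((hsv[...,0]<25)&(hsv[...,1]>70)).astype(np.uint8)*255
    k=np.zeros_like(m);k[y0:y1,x0:x1]=m[y0:y1,x0:x1]
    cs,_=cv2.findContours(k,0,1);c=max(cs,key=cv2.contourArea)
    P=np.array([onplane(i,p,14)[:2] for p in c.reshape(-1,2)],np.float32)
    print(n,cv2.minEnclosingCircle(P),cv2.fitEllipse(P))
```

```text
w1 ((383.097900390625, -291.58880615234375), 29.427879333496094) ((383.09991455078125, -291.8144226074219), (56.75314712524414, 57.68290328979492), 86.78667449951172)
w2 ((384.9024963378906, -291.9345703125), 33.106346130371094) ((384.44287109375, -291.60614013671875), (56.88846969604492, 65.9589614868164), 104.47181701660156)
```

Emit:
{"op": "send_rows", "data": {"claw": [0.085, 0.085, 0.085, 0.085, 0.085, 0.085, 0.085, 0.085, 0.085, 0.085, 0.085, 0.085], "offset": [[-0.0473, 0.0112, 0], [-0.0473, 0.0112, 0], [-0.0473, 0.0112, 0], [-0.0473, 0.0112, 0], [0, 0, 0], [0, 0, 0], [0, 0, 0], [0, 0, 0], [0, 0, 0], [0, 0, 0], [0, 0, 0], [0, 0, 0]], "turn": [[0, 0, 0], [0, 0, 0], [0, 0, 0], [0, 0, 0], [0, 0, -0.138], [0, 0, -0.138], [0, 0, -0.138], [0, 0, -0.138], [0, 0, -0.138], [0, 0, -0.138], [0, 0, -0.138], [0, 0, -0.138]]}}

```text
time: 14.15
position: [383.1, -288.3, 147.9]
ee_rot: [-2.623, -1.719, 0.002]
contact_force: [-0.2, 1.0, -0.4]
gripper_width: 1.001
```

Emit:
{"op": "send_rows", "data": {"claw": [0.085, 0.085, 0.085, 0.085, 0.085], "offset": [[0, 0, 0.02], [0, 0, 0.02], [0, 0, 0.02], [0, 0, 0], [0, 0, 0]], "turn": [[0, 0, -0.138], [0, 0, -0.138], [0, 0, -0.138], [0, 0, 0], [0, 0, 0]]}}

```text
time: 14.65
position: [383.3, -288.4, 88.7]
ee_rot: [-2.224, -2.213, -0.0]
contact_force: [-0.1, -0.4, 0.6]
gripper_width: 0.995
```

Run:
```python
from h import *
im,i=shot('w12'); go(384,-289,2,90)
hsv=cv2.cvtColor(im,cv2.COLOR_BGR2HSV)
m=((hsv[...,0]<25)&(hsv[...,1]>70)).astype(np.uint8)*255
m[:, :200]=0;m[:,340:]=0;m[310:]=0;m[:60]=0
cs,_=cv2.findContours(m,0,1);c=max(cs,key=cv2.contourArea)
P=np.array([onplane(i,p,17)[:2] for p in c.reshape(-1,2)],np.float32)
print(cv2.minEnclosingCircle(P),cv2.fitEllipse(P))
```

```text
t 14.7 tcp [ 384.1 -289.    89.6] toolx yaw 89.74 tool z [-0.0013  0.002  -1.    ] w 0.992
  offset tool mm [-0.2  0.  87.6] m/turn z rad -0.004
((382.9795837402344, -290.500244140625), 30.190269470214844) ((383.4658508300781, -290.7460021972656), (56.191165924072266, 59.71974563598633), 0.18076036870479584)
```

View pics/w12.png

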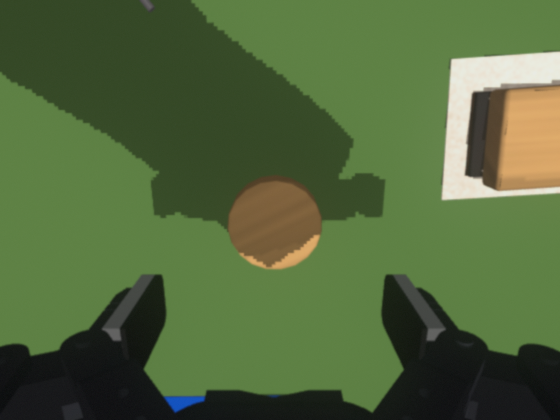

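Emit:
{"op": "send_rows", "data": {"claw": [0.085, 0.085, 0.085, 0.085, 0.085, 0.04, 0.04, 0.04, 0.04, 0.04, 0.04], "offset": [[-0.0023, -0.0007, 0.035], [0, 0, 0.035], [0, 0, 0.01], [0, 0, 0.0065], [0, 0, 0], [0, 0, 0], [0, 0, 0], [0, 0, 0], [0, 0, 0], [0, 0, 0], [0, 0, 0]], "turn": [[0, 0, 0], [0, 0, 0], [0, 0, 0], [0, 0, 0], [0, 0, 0], [0, 0, 0], [0, 0, 0], [0, 0, 0], [0, 0, 0], [0, 0, 0], [0, 0, 0]]}}

```text
time: 15.8
position: [384.7, -292.3, 5.5]
ee_rot: [2.223, 2.217, 0.002]
contact_force: [-2.3, 1.0, 10.0]
gripper_width: 0.64
```

Run:
```python
from h import *
im,i=shot('w13'); go(601,255,120,90)
p,R,o=pose()
hsv=cv2.cvtColor(im,cv2.COLOR_BGR2HSV)
m=((hsv[...,0]<25)&(hsv[...,1]>70)).astype(np.uint8)*255
m[:, :180]=0;m[:,360:]=0;m[360:]=0;m[:60]=0
cs,_=cv2.findContours(m,0,1);c=max(cs,key=cv2.contourArea).reshape(-1,2)
t=c[c[:,1].argmin()];print(t,(R.T@(onplane(i,t,18)-p)).round(1))
# disc
for n,b in dict(w5=(350,440,125,205),w4=(150,230,85,170)).items():
    im,i=load(n);x0,x1,y0,y1=b
    hsv=cv2.cvtColor(im,cv2.COLOR_BGR2HSV);m=((hsv[...,2]<90)&(hsv[...,1]<70)).astype(np.uint8)*255
    k=np.zeros_like(m);k[y0:y1,x0:x1]=m[y0:y1,x0:x1];k=cv2.morphologyEx(k,cv2.MORPH_CLOSE,np.ones((5,5)))
    cs,_=cv2.findContours(k,0,1);c=max(cs,key=cv2.contourArea)
    P=np.array([onplane(i,p,5)[:2] for p in c.reshape(-1,2)],np.float32)
    print(n,cv2.minEnclosingCircle(P),cv2.fitEllipse(P))
```

```text
t 15.85 tcp [ 384.7 -292.3    5.5] toolx yaw 89.86 tool z [ 2.2e-03 -8.0e-04 -1.0e+00] w 0.638
  offset tool mm [ 547.7  215.2 -114.5] m/turn z rad -0.002
[272 207] [ 33.7  -0.7 -12.6]
w5 ((601.775146484375, 255.16656494140625), 26.468679428100586) ((601.2882690429688, 255.29788208007812), (50.6148567199707, 51.406558990478516), 144.08889770507812)
w4 ((602.3589477539062, 254.51956176757812), 26.40151596069336) ((602.269287109375, 254.2295379638672), (50.579280853271484, 51.648704528808594), 174.7928009033203)
```

View pics/w13.png

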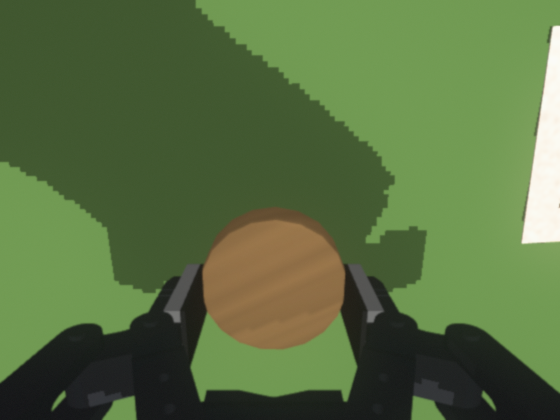

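Run:
```python
from h import *
s=robot.snapshot('scene');print(proj(robot.camera_info('scene'),(384,-291,10)))
u,v=proj(robot.camera_info('scene'),(384,-291,20)).astype(int)
cv2.imwrite('pics/s13.png',cv2.resize(s[v-60:v+50,u-75:u+75],None,fx=5,fy=5,interpolation=cv2.INTER_CUBIC))
im,i=load('w13');p,R,o=pose()
for uv in [(203,282),(345,282),(274,348),(274,284)]: print(uv,(R.T@(onplane(i,uv,18)-p)).round(1))
```

```text
[269.97113709 166.80579728]
(203, 282) [  3.2 -27.6 -12.6]
(345, 282) [  3.2  27.7 -12.5]
(274, 348) [-27.2   0.1 -12.5]
(274, 284) [  2.3   0.  -12.5]
```

View pics/s13.png

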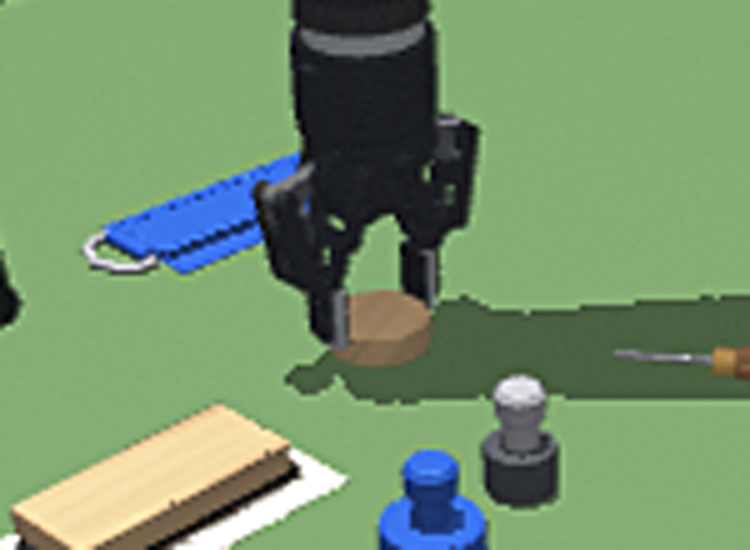

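Emit:
{"op": "send_rows", "data": {"claw": [0.04, 0.04, 0.04, 0.04, 0.04, 0.04, 0.04, 0.04, 0.04, 0.04, 0.04, 0.04], "offset": [[0, 0, -0.015], [0, 0, -0.04], [0, 0, -0.048], [0.042, 0.0167, 0], [0.042, 0.0167, 0], [0.042, 0.0167, 0], [0.042, 0.0167, 0], [0.042, 0.0167, 0], [0.042, 0.0167, 0], [0.042, 0.0167, 0], [0.042, 0.0167, 0], [0.042, 0.0167, 0]], "turn": [[0, 0, 0], [0, 0, 0], [0, 0, 0], [0, 0, 0], [0, 0, 0], [0, 0, 0], [0, 0, 0], [0, 0, 0], [0, 0, 0], [0, 0, 0], [0, 0, 0], [0, 0, 0]]}}

```text
time: 17.1
position: [535.6, 88.0, 107.8]
ee_rot: [2.224, 2.219, 0.003]
contact_force: [1.8, -0.5, 0.2]
gripper_width: 0.645
```

Emit:
{"op": "send_rows", "data": {"claw": [0.04, 0.04, 0.04, 0.04, 0.04, 0.04, 0.04, 0.04], "offset": [[0.042, 0.0167, 0], [0.042, 0.0167, 0], [0.042, 0.0167, 0], [0.042, 0.0167, 0], [0, 0, 0.03], [0, 0, 0], [0, 0, 0], [0, 0, 0]], "turn": [[0, 0, 0], [0, 0, 0], [0, 0, 0], [0, 0, 0], [0, 0, 0], [0, 0, 0], [0, 0, 0], [0, 0, 0]]}}

```text
time: 17.9
position: [602.2, 253.2, 78.2]
ee_rot: [-2.225, -2.217, -0.002]
contact_force: [0.1, -0.2, 0.0]
gripper_width: 0.637
```

Run:
```python
from h import *
im,i=shot('w14'); go(601.8,253.3,12.5,90)
```

```text
t 17.95 tcp [602.5 253.3  78.5] toolx yaw 89.81 tool z [ 0.0013  0.0017 -1.    ] w 0.642
  offset tool mm [-0.1 -0.8 66. ] m/turn z rad -0.003
```

View pics/w14.png

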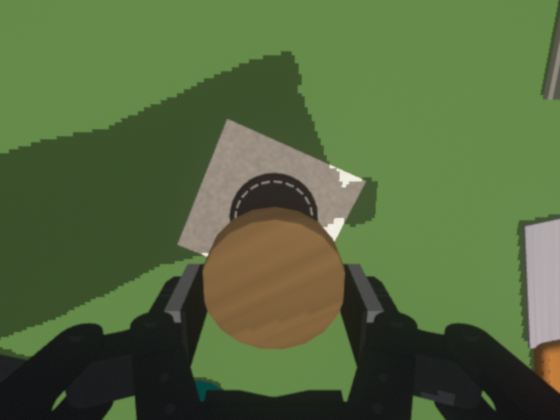

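Run:
```python
from h import *
im,i=load('w14')
for u in [(231,212),(318,212),(274.5,173),(274.5,175)]: print(onplane(i,u,7).round(1))
```

```text
[576.5 258.7   7. ]
[628.9 258.5   7. ]
[602.8 282.5   7. ]
[602.8 281.3   7. ]
```

Emit:
{"op": "send_rows", "data": {"claw": [0.04, 0.04, 0.04, 0.04, 0.04], "offset": [[0, -0.0007, 0.03], [0, 0, 0.02], [0, 0, 0.01], [0, 0, 0], [0, 0, 0]], "turn": [[0, 0, 0], [0, 0, 0], [0, 0, 0], [0, 0, 0], [0, 0, 0]]}}

```text
time: 18.45
position: [602.0, 254.0, 18.1]
ee_rot: [-2.224, -2.218, -0.003]
contact_force: [-0.2, 0.5, -0.5]
gripper_width: 0.641
```

Run:
```python
from h import *
im,i=shot('w15'); go(601.8,253.3,12.5,90)
```

```text
t 18.5 tcp [602.4 254.2  18.4] toolx yaw 89.86 tool z [ 0.002   0.0021 -1.    ] w 0.642
  offset tool mm [-1.  -0.6  5.9] m/turn z rad -0.003
```

View pics/w15.png

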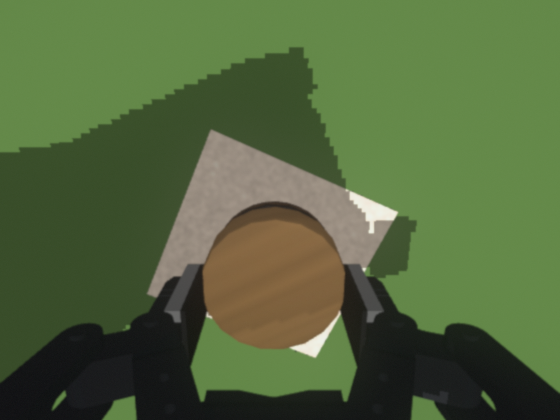

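Emit:
{"op": "send_rows", "data": {"claw": [0.04, 0.04, 0.04, 0.04, 0.04], "offset": [[-0.0007, 0, 0.003], [0, 0, 0.0015], [0, 0, 0.001], [0, 0, 0], [0, 0, 0]], "turn": [[0, 0, 0], [0, 0, 0], [0, 0, 0], [0, 0, 0], [0, 0, 0]]}}

```text
time: 19.0
position: [601.7, 253.5, 12.6]
ee_rot: [-2.224, -2.219, -0.003]
contact_force: [-1.5, -1.0, 5.1]
gripper_width: 0.64
```

Run:
```python
from h import *
go(601.8,253.3,12.5,90);print(pose()[2]['contact_force'])
```

```text
t 19.0 tcp [601.7 253.5  12.6] toolx yaw 89.88 tool z [ 0.001   0.0015 -1.    ] w 0.64
  offset tool mm [-0.2  0.1  0.1] m/turn z rad -0.002
[-1.52256072 -1.04812912  5.087698  ]
```

Emit:
{"op": "send_rows", "data": {"claw": [0.06, 0.07, 0.085, 0.085, 0.085, 0.085, 0.085, 0.085, 0.085], "offset": [[0, 0, 0], [0, 0, 0], [0, 0, 0], [0, 0, -0.02], [0, 0, -0.04], [0, 0, -0.04], [0, 0, -0.04], [0, 0, 0], [0, 0, 0]], "turn": [[0, 0, 0], [0, 0, 0], [0, 0, 0], [0, 0, 0], [0, 0, 0], [0, 0, 0], [0, 0, 0], [0, 0, 0], [0, 0, 0]]}}

```text
time: 19.9
position: [602.2, 253.5, 152.7]
ee_rot: [2.224, 2.219, 0.005]
contact_force: [-0.5, 0.2, -0.4]
gripper_width: 1.0
```

```bash
cat >> h.py <<'E'
def wood(im,i,box,z):
    x0,x1,y0,y1=box
    hsv=cv2.cvtColor(im,cv2.COLOR_BGR2HSV)
    m=((hsv[...,0]<25)&(hsv[...,1]>70)).astype(np.uint8)*255
    k=np.zeros_like(m);k[y0:y1,x0:x1]=m[y0:y1,x0:x1]
    cs,_=cv2.findContours(k,0,1);c=max(cs,key=cv2.contourArea).reshape(-1,2)
    P=np.array([onplane(i,p,z)[:2] for p in c],np.float32)
    return c,P
E
python3 - <<'E'
from h import *
im,i=shot('w16'); go(541,-6,150,90)
c,P=wood(im,i,(200,340,150,310),25);print(cv2.minEnclosingCircle(P),cv2.fitEllipse(P))
E
```

```text
t 19.95 tcp [601.  253.1 151. ] toolx yaw 89.88 tool z [-6.e-04  1.e-03 -1.e+00] w 0.994
  offset tool mm [-259.2  -59.5    0.8] m/turn z rad -0.002
((601.0033569335938, 255.4512939453125), 29.418502807617188) ((601.1910400390625, 255.36810302734375), (55.71797180175781, 58.17854690551758), 0.3248949944972992)
```

View pics/w16.png

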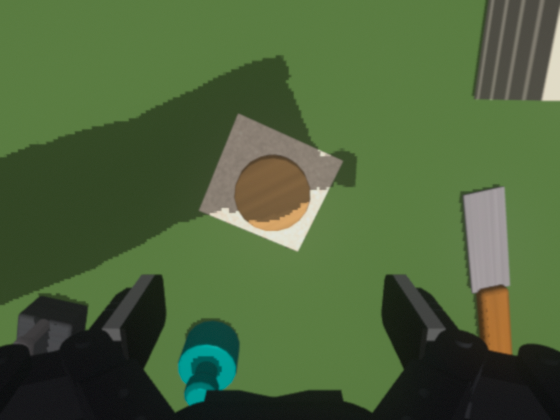

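Emit:
{"op": "send_rows", "data": {"claw": [0.085, 0.085, 0.085, 0.085, 0.085, 0.085, 0.085, 0.085, 0.085], "offset": [[-0.0432, -0.0099, 0], [-0.0432, -0.0099, 0], [-0.0432, -0.0099, 0], [-0.0432, -0.0099, 0], [-0.0432, -0.0099, 0], [-0.0432, -0.0099, 0], [0, 0, 0], [0, 0, 0], [0, 0, 0]], "turn": [[0, 0, 0], [0, 0, 0], [0, 0, 0], [0, 0, 0], [0, 0, 0], [0, 0, 0], [0, 0, 0], [0, 0, 0], [0, 0, 0]]}}

```text
time: 20.85
position: [540.9, -5.2, 150.1]
ee_rot: [-2.221, -2.218, 0.0]
contact_force: [-0.8, 0.2, 0.2]
gripper_width: 0.997
```

Run:
```python
from h import *
im,i=shot('w17'); go(541,-6,150,90)
```

```text
t 20.9 tcp [541.2  -4.8 150.3] toolx yaw 89.96 tool z [-0.0016  0.0016 -1.    ] w 0.994
  offset tool mm [-1.2 -0.2  0.3] m/turn z rad -0.001
```

View pics/w17.png

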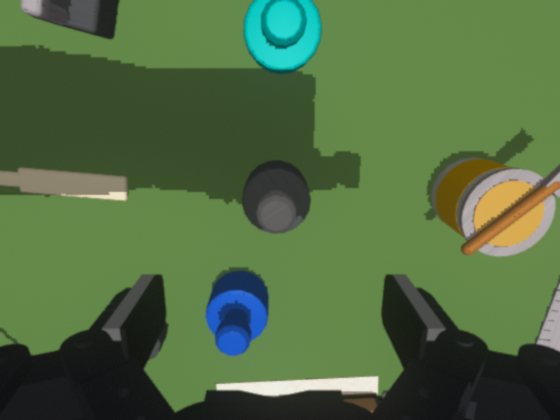

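Run:
```python
from h import *
im,i=load('w17')
c=im[150:245,230:325];v=cv2.resize(c,None,fx=6,fy=6,interpolation=cv2.INTER_CUBIC);cv2.imwrite('pics/z17.png',np.clip(v*2.,0,255).astype(np.uint8))
for u in [(277,212),(277,213)]: print(onplane(i,u,68).round(1))
```

```text
[542.9  -3.3  68. ]
[542.9  -3.9  68. ]
```

View pics/z17.png

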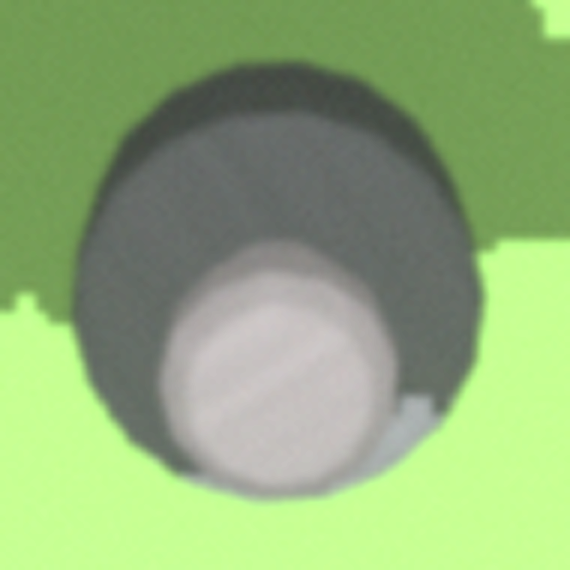

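Run:
```python
from h import *
im,i=load('w17')
print(onplane(i,(276.3,213.9),67),onplane(i,(276.3,200.6),36)); go(542.3,-4.6,52,90)
im,i=load('w3');print(onplane(i,(280,182),68),onplane(i,(396,268),58))
```

```text
[542.46055528  -4.83854897  67.        ] [542.64412906  -4.79752976  36.        ]
t 20.9 tcp [541.2  -4.8 150.3] toolx yaw 89.96 tool z [-0.0016  0.0016 -1.    ] w 0.994
  offset tool mm [ 0.1  1.3 98.3] m/turn z rad -0.001
[543.21512331  -6.9849158   68.        ] [ 459.08332956 -115.99219952   58.        ]
```

Emit:
{"op": "send_rows", "data": {"claw": [0.085, 0.085, 0.085, 0.085, 0.085, 0.085], "offset": [[0, 0.0013, 0.035], [0, 0, 0.04], [0, 0, 0.025], [0, 0, 0.008], [0, 0, 0], [0, 0, 0]], "turn": [[0, 0, 0], [0, 0, 0], [0, 0, 0], [0, 0, 0], [0, 0, 0], [0, 0, 0]]}}

```text
time: 21.5
position: [543.8, -5.1, 44.1]
ee_rot: [2.222, 2.22, 0.003]
contact_force: [-0.7, 0.1, 0.2]
gripper_width: 0.996
```

Run:
```python
from h import *
im,i=shot('w18'); go(542.5,-4.8,42,90)
```

```text
t 21.55 tcp [544.2  -5.3  44.6] toolx yaw 89.92 tool z [ 0.0026  0.0011 -1.    ] w 0.997
  offset tool mm [ 0.5 -1.7  2.6] m/turn z rad -0.001
```

View pics/w18.png

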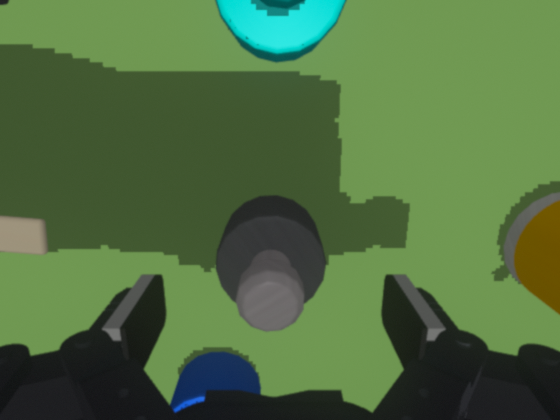

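Emit:
{"op": "send_rows", "data": {"claw": [0.085, 0.085, 0.05, 0.04, 0.03, 0.015, 0.01, 0.01, 0.01, 0.01, 0.01], "offset": [[0, -0.0015, 0.002], [0, 0, 0], [0, 0, 0], [0, 0, 0], [0, 0, 0], [0, 0, 0], [0, 0, 0], [0, 0, 0], [0, 0, 0], [0, 0, 0], [0, 0, 0]], "turn": [[0, 0, 0], [0, 0, 0], [0, 0, 0], [0, 0, 0], [0, 0, 0], [0, 0, 0], [0, 0, 0], [0, 0, 0], [0, 0, 0], [0, 0, 0], [0, 0, 0]]}}

```text
time: 22.65
position: [541.6, -5.8, 41.4]
ee_rot: [-2.224, -2.219, -0.002]
contact_force: [1.3, 0.1, 2.2]
gripper_width: 0.28
```

Run:
```python
from h import *
im,i=shot('w19'); go(542.5,-4.8,42,90);print(pose()[2]['contact_force'])
```

```text
t 22.7 tcp [541.6  -5.8  41.4] toolx yaw 89.88 tool z [ 7.0e-04  1.1e-03 -1.0e+00] w 0.274
  offset tool mm [ 1.   0.9 -0.6] m/turn z rad -0.002
[ 2.04426319 -0.08742256  3.07990067]
```

View pics/w19.png

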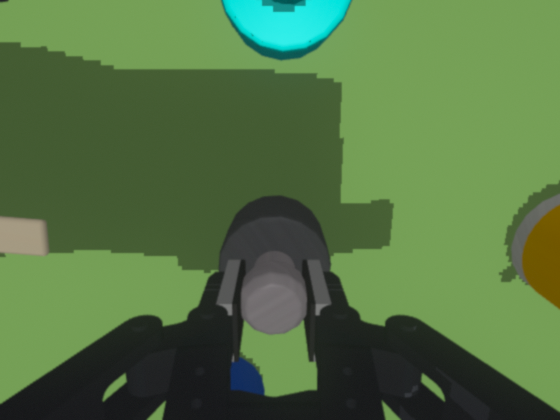

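Emit:
{"op": "send_rows", "data": {"claw": [0.01, 0.01, 0.01, 0.01, 0.01, 0.01, 0.01, 0.01, 0.01, 0.01, 0.01, 0.01], "offset": [[0, 0, -0.01], [0, 0, -0.03], [0, 0, -0.035], [0, 0, -0.025], [-0.038, 0.0103, 0], [-0.038, 0.0103, 0], [-0.038, 0.0103, 0], [-0.038, 0.0103, 0], [-0.038, 0.0103, 0], [-0.038, 0.0103, 0], [0, 0, 0], [0, 0, 0]], "turn": [[0, 0, 0], [0, 0, 0], [0, 0, 0], [0, 0, 0], [0, 0, 0], [0, 0, 0], [0, 0, 0], [0, 0, 0], [0, 0, 0], [0, 0, 0], [0, 0, 0], [0, 0, 0]]}}

```text
time: 23.9
position: [600.8, -234.5, 139.3]
ee_rot: [-2.222, -2.213, 0.001]
contact_force: [0.3, 0.7, -5.7]
gripper_width: 0.276
```

Emit:
{"op": "send_rows", "data": {"claw": [0.01, 0.01], "offset": [[0, 0, 0], [0, 0, 0]], "turn": [[0, 0, 0], [0, 0, 0]]}}

```text
time: 24.1
position: [601.6, -232.7, 140.4]
ee_rot: [-2.22, -2.218, 0.0]
contact_force: [-0.7, 0.1, -4.8]
gripper_width: 0.276
```

Run:
```python
from h import *
im,i=shot('w20'); go(603.7,-234.9,66.4,90);print(pose()[2]['contact_force'])
cv2.imwrite('pics/s20.png',robot.snapshot('scene')[60:300,140:420])
```

```text
t 24.15 tcp [ 601.9 -232.7  140.7] toolx yaw 89.95 tool z [-0.0014  0.0017 -1.    ] w 0.277
  offset tool mm [-2.3  1.9 74.3] m/turn z rad -0.001
[-0.10406846  0.34780677 -5.18840789]
```

View pics/w20.png

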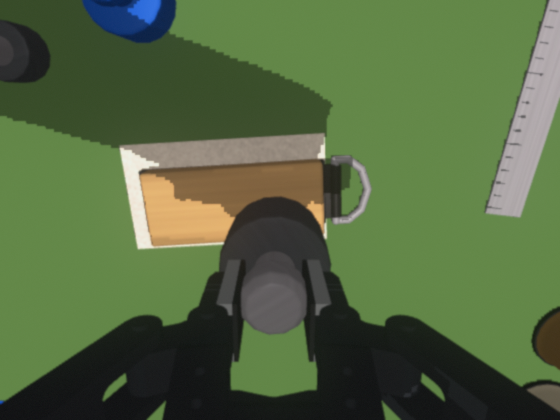

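View pics/s20.png

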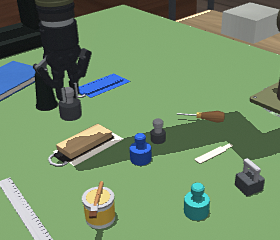

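Run:
```python
from h import *
im,i=load('w20')
a,b,c=[onplane(i,u,25) for u in [(139.5,170.5),(323,160),(151,245)]]
print(a,b,c,'ctr',(b+c)/2,np.degrees(np.arctan2(*(b-a)[1::-1])),np.linalg.norm(b-a),np.linalg.norm(c-a))
```

```text
[ 507.08359369 -210.70637563   25.        ] [ 635.70347852 -203.23429825   25.        ] [ 509.78555678 -267.11102737   25.        ] ctr [ 572.74451765 -235.17266281   25.        ] 3.3248190687138033 128.8367444299372 56.46933099086941
```

Emit:
{"op": "send_rows", "data": {"claw": [0.01, 0.01, 0.01, 0.01, 0.01, 0.01, 0.01], "offset": [[-0.0018, 0.0024, 0.01], [0, 0, 0.025], [0, 0, 0.02], [0, 0, 0.01], [0, 0, 0], [0, 0, 0], [0, 0, 0]], "turn": [[0, 0, 0], [0, 0, 0], [0, 0, 0], [0, 0, 0], [0, 0, 0], [0, 0, 0], [0, 0, 0]]}}

```text
time: 24.9
position: [606.0, -236.1, 77.2]
ee_rot: [2.223, 2.218, 0.003]
contact_force: [0.5, -0.0, -4.6]
gripper_width: 0.275
```

Run:
```python
from h import *
im,i=shot('w21'); go(604.3,-234.5,66.4,90);print(pose()[2]['contact_force'])
```

```text
t 24.95 tcp [ 606.  -236.2   77.3] toolx yaw 89.88 tool z [ 2.3e-03  1.0e-04 -1.0e+00] w 0.279
  offset tool mm [ 1.7 -1.7 10.9] m/turn z rad -0.002
[ 0.18733336 -0.39353397 -4.8825118 ]
```

View pics/w21.png

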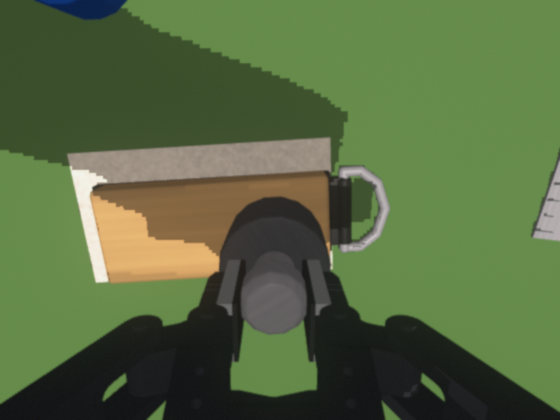

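Emit:
{"op": "send_rows", "data": {"claw": [0.01, 0.01, 0.01, 0.01, 0.01, 0.01], "offset": [[0.0015, -0.0015, 0.003], [0, 0, 0.003], [0, 0, 0.002], [0, 0, 0], [0, 0, 0], [0, 0, 0]], "turn": [[0, 0, 0], [0, 0, 0], [0, 0, 0], [0, 0, 0], [0, 0, 0], [0, 0, 0]]}}

```text
time: 25.55
position: [603.4, -234.3, 67.9]
ee_rot: [-2.223, -2.218, -0.001]
contact_force: [-0.3, -0.1, -4.1]
gripper_width: 0.276
```

Run:
```python
from h import *
im,i=shot('w22'); go(604.3,-234.5,66.4,90);print(pose()[2]['contact_force'])
```

```text
t 25.6 tcp [ 603.5 -234.3   68. ] toolx yaw 89.88 tool z [ 0.     0.001 -1.   ] w 0.277
  offset tool mm [-0.2  0.8  1.6] m/turn z rad -0.002
[ 0.15107938  0.25829314 -5.59059208]
```

View pics/w22.png

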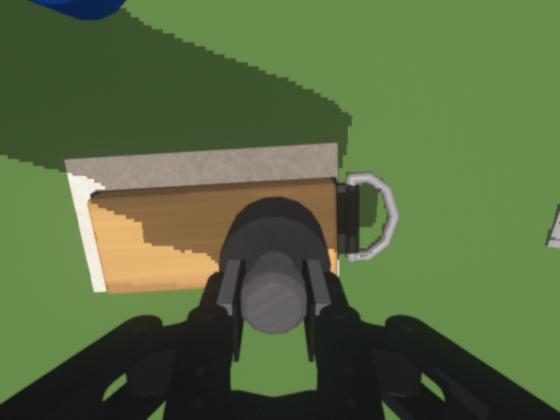

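Emit:
{"op": "send_rows", "data": {"claw": [0.01, 0.01, 0.01, 0.01, 0.01], "offset": [[0, 0.0005, 0.001], [0, 0, 0.0005], [0, 0, 0.0005], [0, 0, 0], [0, 0, 0]], "turn": [[0, 0, 0], [0, 0, 0], [0, 0, 0], [0, 0, 0], [0, 0, 0]]}}

```text
time: 26.1
position: [604.3, -234.5, 66.6]
ee_rot: [2.224, 2.219, 0.002]
contact_force: [-0.5, -0.9, 0.3]
gripper_width: 0.278
```

Emit:
{"op": "send_rows", "data": {"claw": [0.03, 0.035, 0.045, 0.06, 0.08, 0.085, 0.085, 0.085, 0.085, 0.085, 0.085, 0.085], "offset": [[0, 0, 0], [0, 0, 0], [0, 0, 0], [0, 0, 0], [0, 0, 0], [0, 0, 0], [0, 0, -0.02], [0, 0, -0.04], [0, 0, -0.04], [0, 0, -0.03], [0, 0, 0], [0, 0, 0]], "turn": [[0, 0, 0], [0, 0, 0], [0, 0, 0], [0, 0, 0], [0, 0, 0], [0, 0, 0], [0, 0, 0], [0, 0, 0], [0, 0, 0], [0, 0, 0], [0, 0, 0], [0, 0, 0]]}}

```text
time: 27.3
position: [604.4, -234.6, 196.7]
ee_rot: [2.223, 2.218, 0.002]
contact_force: [0.1, -0.4, -0.5]
gripper_width: 0.994
```

Run:
```python
from h import *
im,i=shot('w23'); go(430,-127,196,90)
```

```text
t 27.35 tcp [ 603.5 -234.2  195.2] toolx yaw 89.88 tool z [-0.0011  0.0015 -1.    ] w 0.996
  offset tool mm [ 106.8 -173.7   -0.4] m/turn z rad -0.002
```

View pics/w23.png

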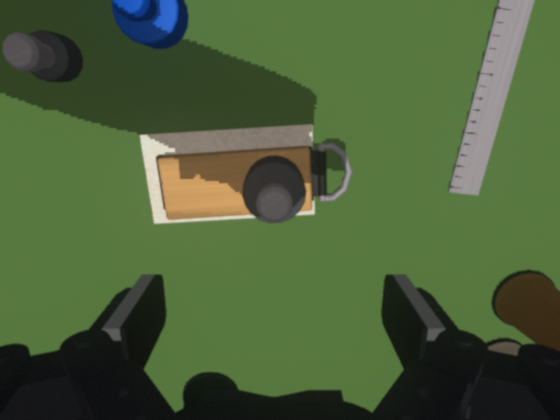

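Emit:
{"op": "send_rows", "data": {"claw": [0.085, 0.085, 0.085, 0.085, 0.085, 0.085, 0.085, 0.085], "offset": [[0.0214, -0.0347, 0], [0.0214, -0.0347, 0], [0.0214, -0.0347, 0.015], [0.0214, -0.0347, 0.015], [0.0214, -0.0347, 0.015], [0, 0, 0], [0, 0, 0], [0, 0, 0]], "turn": [[0, 0, 0], [0, 0, 0], [0, 0, 0], [0, 0, 0], [0, 0, 0], [0, 0, 0], [0, 0, 0], [0, 0, 0]]}}

```text
time: 28.15
position: [431.5, -127.3, 150.9]
ee_rot: [-2.224, -2.219, -0.002]
contact_force: [0.4, -0.7, -0.2]
gripper_width: 0.996
```

Run:
```python
from h import *
im,i=shot('w24'); go(430,-127,150,90)
im3,i3=load('w23');print(onplane(i3,(275,203),93),onplane(i3,(274.5,190),61))
```

```text
t 28.2 tcp [ 432.2 -127.5  151.3] toolx yaw 89.87 tool z [ 1.4e-03  6.0e-04 -1.0e+00] w 0.995
  offset tool mm [ 0.5 -2.2  1.3] m/turn z rad -0.002
[ 605.50821191 -233.06561669   93.        ] [ 605.32355941 -231.95553641   61.        ]
```

View pics/w24.png

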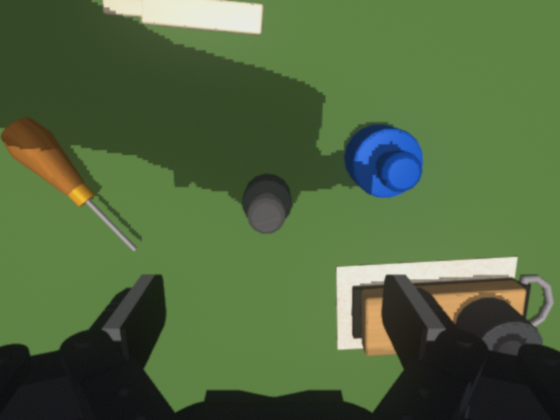

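Emit:
{"op": "send_rows", "data": {"claw": [0.085, 0.085, 0.085, 0.085, 0.085, 0.085, 0.085, 0.085, 0.085, 0.085, 0.085], "offset": [[0, -0.002, 0], [0, 0, 0], [0, 0, 0], [0, 0, 0], [0, 0, 0], [0, 0, 0], [0, 0, 0], [0, 0, 0], [0, 0, 0], [0, 0, 0], [0, 0, 0]], "turn": [[0, 0, 0.136], [0, 0, 0.136], [0, 0, 0.136], [0, 0, 0.136], [0, 0, 0.136], [0, 0, 0.136], [0, 0, 0.136], [0, 0, 0.136], [0, 0, 0.136], [0, 0, 0], [0, 0, 0]]}}

```text
time: 29.3
position: [429.8, -127.5, 151.3]
ee_rot: [-3.094, -0.542, -0.002]
contact_force: [0.4, 0.9, 0.1]
gripper_width: 0.993
```

Run:
```python
from h import *
im,i=shot('w25'); go(430,-127,32,20)
u,v=proj(i,(430,-127,40)).astype(int);print(u,v)
c=im[v-50:v+50,u-50:u+50];cv2.imwrite('pics/z25.png',np.clip(cv2.resize(c,None,fx=6,fy=6,interpolation=cv2.INTER_CUBIC)*2.,0,255).astype(np.uint8))
im,i=load('w24');u,v=267,200
c=im[v-50:v+50,u-50:u+50];cv2.imwrite('pics/z24.png',np.clip(cv2.resize(c,None,fx=6,fy=6,interpolation=cv2.INTER_CUBIC)*2.,0,255).astype(np.uint8))
```

```text
t 29.35 tcp [ 429.5 -127.4  151.2] toolx yaw 19.87 tool z [ 6.e-04  9.e-04 -1.e+00] w 0.994
  offset tool mm [ 5.000e-01 -1.000e-01  1.192e+02] m/turn z rad -0.002
270 202
```

View pics/z25.png

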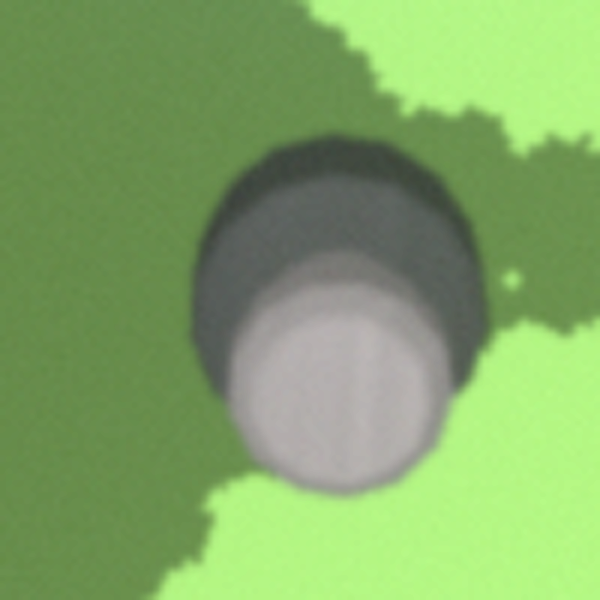

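View pics/z24.png

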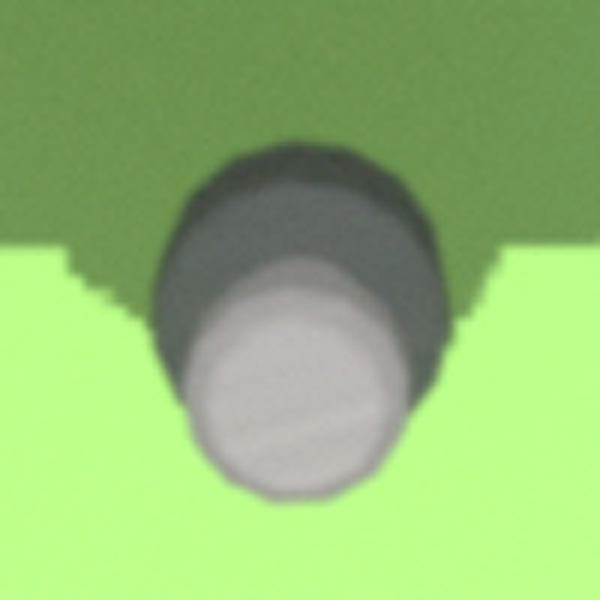

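Run:
```python
from h import *
a=onplane(load('w25')[1],(276.4,216.3),57);b=onplane(load('w24')[1],(266.1,215.1),57);print(a,b)
go(*((a+b)/2)[:2],32,20)
```

```text
[ 427.11105468 -132.242991     57.        ] [ 426.54760813 -131.31057307   57.        ]
t 29.35 tcp [ 429.5 -127.4  151.2] toolx yaw 19.87 tool z [ 6.e-04  9.e-04 -1.e+00] w 0.994
  offset tool mm [ -4.1   3.3 119.2] m/turn z rad -0.002
```

Emit:
{"op": "send_rows", "data": {"claw": [0.085, 0.085, 0.085, 0.085, 0.085, 0.085], "offset": [[-0.0041, 0.0033, 0.035], [0, 0, 0.045], [0, 0, 0.03], [0, 0, 0.008], [0, 0, 0], [0, 0, 0]], "turn": [[0, 0, 0], [0, 0, 0], [0, 0, 0], [0, 0, 0], [0, 0, 0], [0, 0, 0]]}}

```text
time: 29.95
position: [427.2, -131.7, 34.2]
ee_rot: [-3.095, -0.54, -0.003]
contact_force: [-0.0, 0.1, -0.1]
gripper_width: 0.999
```

Run:
```python
from h import *
im,i=shot('w26'); go(426.8,-131.8,32,20)
```

```text
t 30.0 tcp [ 427.6 -131.8   34.5] toolx yaw 19.77 tool z [ 2.8e-03  2.0e-04 -1.0e+00] w 0.996
  offset tool mm [-0.7 -0.3  2.5] m/turn z rad -0.004
```

View pics/w26.png

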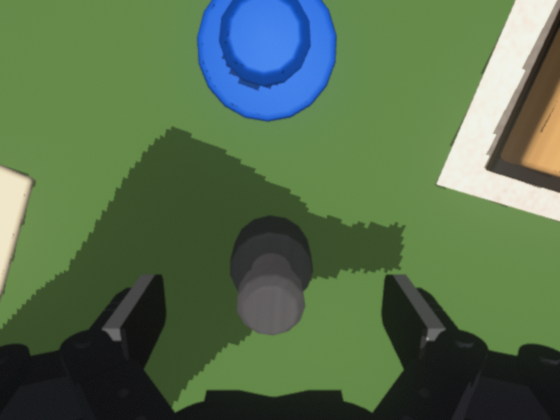

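Emit:
{"op": "send_rows", "data": {"claw": [0.085, 0.085, 0.05, 0.04, 0.03, 0.015, 0.01, 0.01, 0.01, 0.01, 0.01], "offset": [[-0.001, -0.001, 0.0015], [0, 0, 0], [0, 0, 0], [0, 0, 0], [0, 0, 0], [0, 0, 0], [0, 0, 0], [0, 0, 0], [0, 0, 0], [0, 0, 0], [0, 0, 0]], "turn": [[0, 0, 0], [0, 0, 0], [0, 0, 0], [0, 0, 0], [0, 0, 0], [0, 0, 0], [0, 0, 0], [0, 0, 0], [0, 0, 0], [0, 0, 0], [0, 0, 0]]}}

```text
time: 31.1
position: [424.8, -130.8, 31.8]
ee_rot: [-3.094, -0.539, -0.001]
contact_force: [-1.8, -0.5, 5.4]
gripper_width: 0.274
```

Run:
```python
from h import *
im,i=shot('w27'); go(426.8,-131.8,32,20);p,R,o=pose();print(o['contact_force'])
for u in[(275,303),(275,301)]: print((R.T@(onplane(i,u,57)-p)).round(1))
th=np.radians(3.3)
c=np.array([572,-235.5])-32.5*np.array([np.cos(th),np.sin(th)]);print(c); go(*c,140,20)
```

```text
t 31.15 tcp [ 424.8 -130.8   31.8] toolx yaw 19.75 tool z [ 3.e-04  9.e-04 -1.e+00] w 0.275
  offset tool mm [ 1.6  1.6 -0.2] m/turn z rad -0.004
[-0.51988029 -0.08682033  5.29171151]
[  2.4   2.1 -25.2]
[  3.2   2.1 -25.2]
[ 539.55389096 -237.37083088]
t 31.15 tcp [ 424.8 -130.8   31.8] toolx yaw 19.75 tool z [ 3.e-04  9.e-04 -1.e+00] w 0.275
  offset tool mm [  72.1  139.  -108.3] m/turn z rad -0.004
```

View pics/w27.png

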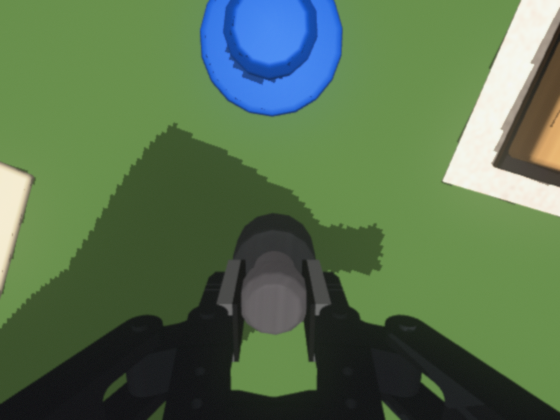

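Emit:
{"op": "send_rows", "data": {"claw": [0.01, 0.01, 0.01, 0.01, 0.01, 0.01, 0.01, 0.01, 0.01, 0.01, 0.01], "offset": [[0, 0, -0.01], [0, 0, -0.03], [0, 0, -0.035], [0, 0, -0.033], [0.0176, 0.0348, 0], [0.0176, 0.0348, 0], [0.0176, 0.0348, 0], [0.0176, 0.0348, 0], [0, 0, 0.03], [0, 0, 0], [0, 0, 0]], "turn": [[0, 0, 0], [0, 0, 0], [0, 0, 0], [0, 0, 0], [0, 0, 0], [0, 0, 0], [0, 0, 0], [0, 0, 0], [0, 0, 0], [0, 0, 0], [0, 0, 0]]}}

```text
time: 32.25
position: [535.9, -237.1, 108.3]
ee_rot: [-3.091, -0.538, 0.006]
contact_force: [-0.0, 0.1, -2.1]
gripper_width: 0.272
```

Run:
```python
from h import *
im,i=shot('w28'); go(538.1,-237.8,56.8,20)
```

```text
t 32.3 tcp [ 536.7 -237.3  109.3] toolx yaw 19.76 tool z [-0.0023  0.0022 -1.    ] w 0.274
  offset tool mm [ 1.2  1.1 52.5] m/turn z rad -0.004
```

View pics/w28.png

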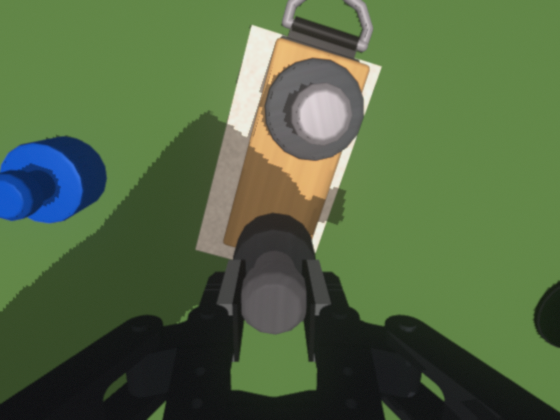

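Emit:
{"op": "send_rows", "data": {"claw": [0.01, 0.01, 0.01, 0.01, 0.01, 0.01], "offset": [[0.0006, 0.0005, 0.01], [0, 0, 0.02], [0, 0, 0.013], [0, 0, 0], [0, 0, 0], [0, 0, 0]], "turn": [[0, 0, 0], [0, 0, 0], [0, 0, 0], [0, 0, 0], [0, 0, 0], [0, 0, 0]]}}

```text
time: 32.9
position: [539.2, -238.5, 67.3]
ee_rot: [-3.095, -0.539, -0.002]
contact_force: [-0.1, -0.7, -3.0]
gripper_width: 0.277
```

Run:
```python
from h import *
im,i=shot('w29'); go(538.1,-237.8,56.8,20)
```

```text
t 32.95 tcp [ 539.4 -238.5   67.4] toolx yaw 19.75 tool z [ 1.5e-03  4.0e-04 -1.0e+00] w 0.277
  offset tool mm [-1.  -1.1 10.6] m/turn z rad -0.004
```

View pics/w29.png

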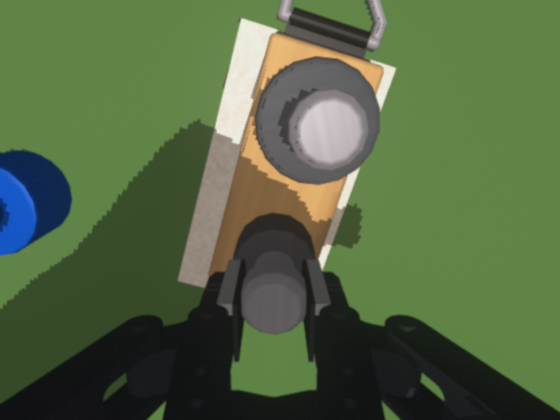

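Run:
```python
from h import *
im,i=load('w29')
a=onplane(i,(272,35),25);b=onplane(i,(383,67),25);l=onplane(i,(225,228),25);r=onplane(i,(331,225),25)
print(a,b,l,r)
th=np.radians(3.3);n=np.array([-np.sin(th),np.cos(th)]);t=np.array([np.cos(th),np.sin(th)])
for q in (a,b,l,r): print('along',(q[:2]-[572,-235.5])@t,'across',(q[:2]-[572,-235.5])@n)
```

```text
[ 633.40725148 -205.5252928    25.        ] [ 638.0848404  -258.76686651   25.        ] [ 537.17793262 -213.7159833    25.        ] [ 557.70274951 -265.72781408   25.        ]
along 63.03089185047902 across 26.390154957063157
along 64.63592508272222 across -27.032395315979922
along -33.51035028668214 across 23.75239323263708
along -16.013577729343037 across -29.354683512763692
```

Emit:
{"op": "send_rows", "data": {"claw": [0.01, 0.01, 0.01, 0.01, 0.01, 0.01], "offset": [[-0.0008, -0.0006, 0.003], [0, 0, 0.003], [0, 0, 0.002], [0, 0, 0.001], [0, 0, 0], [0, 0, 0]], "turn": [[0, 0, 0], [0, 0, 0], [0, 0, 0], [0, 0, 0], [0, 0, 0], [0, 0, 0]]}}

```text
time: 33.55
position: [537.7, -237.9, 57.4]
ee_rot: [-3.094, -0.539, 0.0]
contact_force: [-0.1, -0.5, -2.7]
gripper_width: 0.274
```

Emit:
{"op": "send_rows", "data": {"claw": [0.01, 0.01], "offset": [[0, 0, 0], [0, 0, 0]], "turn": [[0, 0, 0], [0, 0, 0]]}}

```text
time: 33.75
position: [537.7, -238.0, 57.5]
ee_rot: [-3.094, -0.539, -0.0]
contact_force: [0.3, 0.7, -2.0]
gripper_width: 0.272
```

Emit:
{"op": "send_rows", "data": {"claw": [0.01, 0.01, 0.01, 0.01, 0.01], "offset": [[0, 0, 0.0005], [0, 0, 0.0005], [0, 0, 0], [0, 0, 0], [0, 0, 0]], "turn": [[0, 0, 0], [0, 0, 0], [0, 0, 0], [0, 0, 0], [0, 0, 0]]}}

```text
time: 34.25
position: [537.9, -238.0, 56.8]
ee_rot: [-3.094, -0.539, -0.001]
contact_force: [-0.2, -0.3, 2.5]
gripper_width: 0.272
```

Supported; release and rise.

Emit:
{"op": "send_rows", "data": {"claw": [0.03, 0.035, 0.045, 0.06, 0.08, 0.085, 0.085, 0.085, 0.085, 0.085, 0.085, 0.085], "offset": [[0, 0, 0], [0, 0, 0], [0, 0, 0], [0, 0, 0], [0, 0, 0], [0, 0, 0], [0, 0, -0.02], [0, 0, -0.04], [0, 0, -0.04], [0, 0, -0.03], [0, 0, 0], [0, 0, 0]], "turn": [[0, 0, 0], [0, 0, 0], [0, 0, 0], [0, 0, 0], [0, 0, 0], [0, 0, 0], [0, 0, 0], [0, 0, 0], [0, 0, 0], [0, 0, 0], [0, 0, 0], [0, 0, 0]]}}

```text
time: 35.45
position: [538.1, -238.3, 187.1]
ee_rot: [-3.095, -0.539, -0.002]
contact_force: [-1.3, 0.8, -0.2]
gripper_width: 0.993
```

Run:
```python
from h import *
im,i=shot('w30'); go(414,130,187,20)
im,i=load('w17')
print(onplane(load('w5')[1],(207,278),60))
```

```text
t 35.5 tcp [ 537.2 -237.9  185.8] toolx yaw 19.75 tool z [-0.001   0.0015 -1.    ] w 0.992
  offset tool mm [   8.3 -387.9   -0.5] m/turn z rad -0.004
[416.44575254 153.41178959  60.        ]
```

View pics/w30.png

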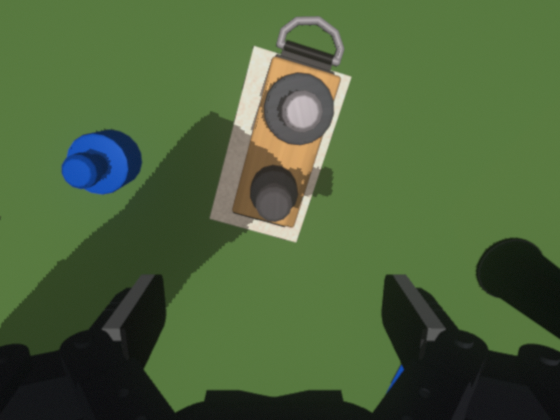

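Emit:
{"op": "send_rows", "data": {"claw": [0.085, 0.085, 0.085, 0.085, 0.085, 0.085, 0.085, 0.085, 0.085], "offset": [[0, 0, 0], [0, 0, 0], [0, 0, 0], [0, 0, 0], [0, 0, 0], [0, 0, 0], [0, 0, 0], [0, 0, 0], [0, 0, 0]], "turn": [[0, 0, -0.142], [0, 0, -0.142], [0, 0, -0.142], [0, 0, -0.142], [0, 0, -0.142], [0, 0, -0.142], [0, 0, -0.142], [0, 0, -0.142], [0, 0, -0.142]]}}

```text
time: 36.4
position: [536.3, -237.5, 184.1]
ee_rot: [-2.153, -2.281, 0.001]
contact_force: [-0.5, 0.3, 0.6]
gripper_width: 0.996
```

Emit:
{"op": "send_rows", "data": {"claw": [0.085, 0.085, 0.085, 0.085, 0.085, 0.085, 0.085, 0.085, 0.085, 0.085, 0.085, 0.085], "offset": [[0.0415, -0.0115, 0], [0.0415, -0.0115, 0], [0.0415, -0.0115, 0], [0.0415, -0.0115, 0], [0.0415, -0.0115, 0], [0.0415, -0.0115, 0], [0.0415, -0.0115, 0], [0.0415, -0.0115, 0], [0.0415, -0.0115, 0], [0, 0, 0], [0, 0, 0], [0, 0, 0]], "turn": [[0, 0, 0], [0, 0, 0], [0, 0, 0], [0, 0, 0], [0, 0, 0], [0, 0, 0], [0, 0, 0], [0, 0, 0], [0, 0, 0], [0, 0, 0], [0, 0, 0], [0, 0, 0]]}}

```text
time: 37.6
position: [414.5, 128.8, 185.9]
ee_rot: [-2.163, -2.277, 0.002]
contact_force: [-1.2, -1.0, 0.2]
gripper_width: 0.996
```

Run:
```python
from h import *
im,i=shot('w31'); go(414,130,150,93)
```

```text
t 37.65 tcp [414.8 128.5 186.1] toolx yaw 92.88 tool z [-1.6e-03  3.0e-04 -1.0e+00] w 0.993
  offset tool mm [ 1.5 -0.6 36.1] m/turn z rad -0.002
```

View pics/w31.png

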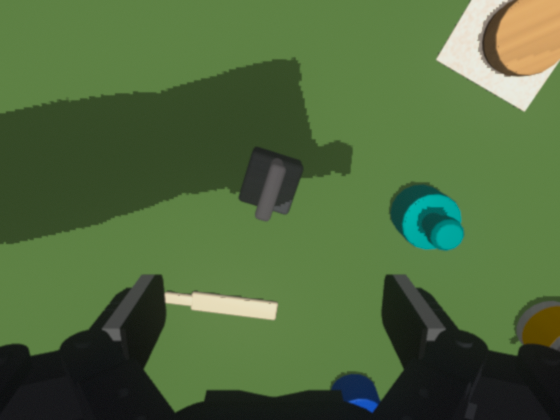

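Run:
```python
from h import *
im,i=load('w31');u,v=272,183
c=im[v-50:v+50,u-50:u+50];cv2.imwrite('pics/z31.png',np.clip(cv2.resize(c,None,fx=6,fy=6,interpolation=cv2.INTER_CUBIC)*2.,0,255).astype(np.uint8))
```

```text
(no output)
```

View pics/z31.png

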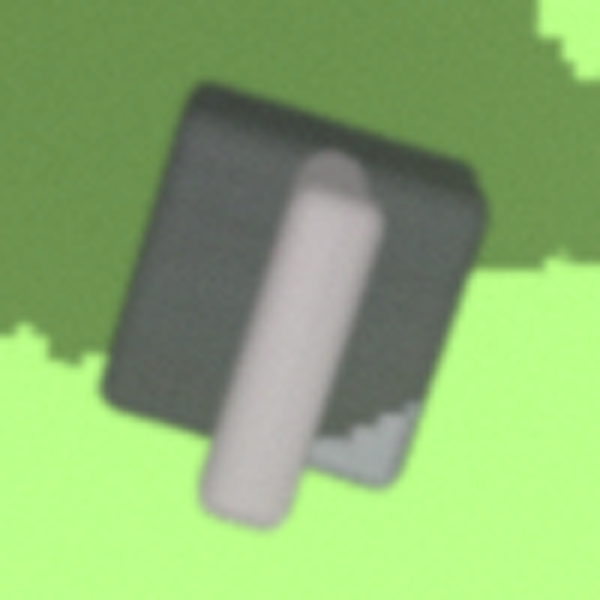

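Run:
```python
from h import *
im,i=load('w31')
a=onplane(i,(278.4,164.8),64);b=onplane(i,(262.1,219.2),64);d=a-b
print(a,b,(a+b)/2,np.linalg.norm(d),np.degrees(np.arctan2(d[1],d[0])),onplane(i,(270.4,182.1),32))
go(*((a+b)/2)[:2],40,np.degrees(np.arctan2(d[1],d[0])))
```

```text
[416.29047101 153.54840683  64.        ] [406.41590943 111.83757446  64.        ] [411.35319022 132.69299065  64.        ] 42.863743452493416 76.68108750672856 [411.27955175 133.16350532  32.        ]
t 37.65 tcp [414.8 128.5 186.1] toolx yaw 92.88 tool z [-1.6e-03  3.0e-04 -1.0e+00] w 0.993
  offset tool mm [  4.3  -2.9 146.1] m/turn z rad 0.283
```

Emit:
{"op": "send_rows", "data": {"claw": [0.085, 0.085, 0.085, 0.085, 0.085, 0.085, 0.085, 0.085], "offset": [[0.0043, -0.0029, 0.03], [0, 0, 0], [0, 0, 0], [0, 0, 0.04], [0, 0, 0.04], [0, 0, 0.025], [0, 0, 0], [0, 0, 0]], "turn": [[0, 0, 0], [0, 0, 0.1415], [0, 0, 0.1415], [0, 0, 0], [0, 0, 0], [0, 0, 0], [0, 0, 0], [0, 0, 0]]}}

```text
time: 38.45
position: [411.9, 132.8, 51.9]
ee_rot: [-2.464, -1.947, 0.001]
contact_force: [-0.1, -0.4, 0.6]
gripper_width: 0.995
```

Run:
```python
from h import *
im,i=shot('w32'); go(411.3,132.9,41,76.7)
```

```text
t 38.5 tcp [412.9 133.4  52.7] toolx yaw 76.66 tool z [ 9.0e-04  1.5e-03 -1.0e+00] w 0.998
  offset tool mm [-0.9 -1.5 11.7] m/turn z rad -0.001
```

View pics/w32.png

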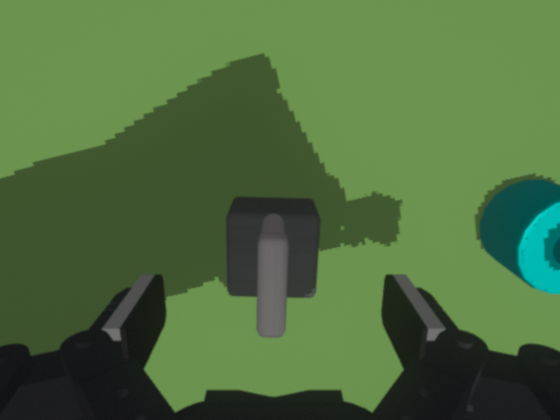

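Emit:
{"op": "send_rows", "data": {"claw": [0.085, 0.085, 0.06, 0.045, 0.03, 0.015, 0.005, 0, 0, 0, 0], "offset": [[-0.0009, -0.0008, 0.008], [0, 0, 0.003], [0, 0, 0], [0, 0, 0], [0, 0, 0], [0, 0, 0], [0, 0, 0], [0, 0, 0], [0, 0, 0], [0, 0, 0], [0, 0, 0]], "turn": [[0, 0, 0], [0, 0, 0], [0, 0, 0], [0, 0, 0], [0, 0, 0], [0, 0, 0], [0, 0, 0], [0, 0, 0], [0, 0, 0], [0, 0, 0], [0, 0, 0]]}}

```text
time: 39.6
position: [411.0, 133.3, 41.1]
ee_rot: [-2.462, -1.95, -0.002]
contact_force: [-0.7, -0.1, 5.5]
gripper_width: 0.126
```

Run:
```python
from h import *
im,i=shot('w33'); go(601.1,255.2,140,76.7);p,R,o=pose();print(o['contact_force'],o['gripper_width'])
```

```text
t 39.65 tcp [411.  133.3  41.1] toolx yaw 76.76 tool z [ 2.0e-04  1.4e-03 -1.0e+00] w 0.128
  offset tool mm [162.4 157.1 -98.7] m/turn z rad 0.001
[-0.65996516 -0.08789352  5.75462636] 0.12825218833823593
```

View pics/w33.png

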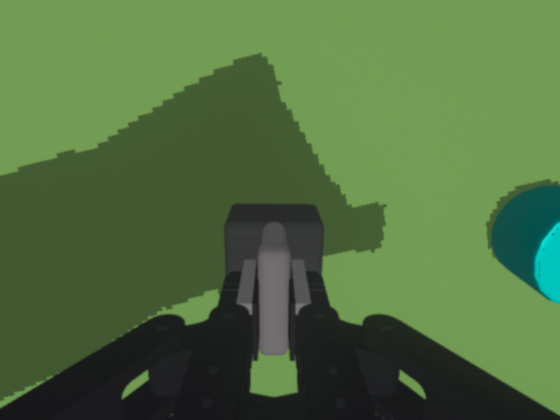

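Run:
```python
from h import *
im,i=load('w33');p,R,o=pose()
c=im[190:370,200:350];cv2.imwrite('pics/z33.png',np.clip(cv2.resize(c,None,fx=3.3,fy=3.3,interpolation=cv2.INTER_CUBIC)*2.,0,255).astype(np.uint8))
for u in [(273,243),(273,248),(273,355)]: print(u,(R.T@(onplane(i,u,64)-p)).round(1))
for u in [(273,224)]: print(u,(R.T@(onplane(i,u,32)-p)).round(1))
```

```text
(273, 243) [ 23.8  -0.  -22.9]
(273, 248) [ 21.9  -0.  -22.9]
(273, 355) [-22.4   0.  -22.9]
(273, 224) [19.5 -0.   9.1]
```

View pics/z33.png

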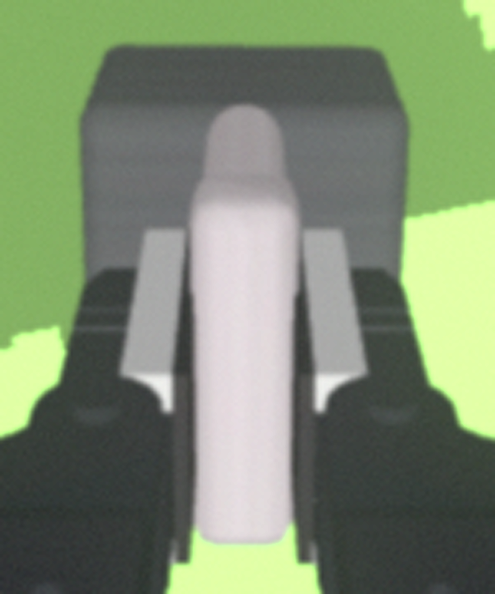

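Emit:
{"op": "send_rows", "data": {"claw": [0, 0, 0, 0, 0, 0, 0, 0, 0, 0, 0, 0], "offset": [[0, 0, -0.01], [0, 0, -0.03], [0, 0, -0.035], [0, 0, -0.025], [0.0325, 0.0314, 0], [0.0325, 0.0314, 0], [0.0325, 0.0314, 0], [0.0325, 0.0314, 0], [0.0325, 0.0314, 0], [0, 0, 0.025], [0, 0, 0], [0, 0, 0]], "turn": [[0, 0, 0], [0, 0, 0], [0, 0, 0], [0, 0, 0], [0, 0, 0], [0, 0, 0], [0, 0, 0], [0, 0, 0], [0, 0, 0], [0, 0, 0], [0, 0, 0], [0, 0, 0]]}}

```text
time: 40.85
position: [598.7, 254.3, 114.2]
ee_rot: [-2.461, -1.949, 0.008]
contact_force: [0.5, -0.5, -4.0]
gripper_width: 0.123
```

Run:
```python
from h import *
im,i=shot('w34'); go(601.2,255.1,66.1,76.7);p,R,o=pose();print(o['contact_force'],o['gripper_width'])
```

```text
t 40.9 tcp [599.4 254.5 115.4] toolx yaw 76.75 tool z [-3.1e-03 -2.0e-04 -1.0e+00] w 0.127
  offset tool mm [ 1.   1.7 49.3] m/turn z rad 0.001
[-1.0022575  -0.40699944 -5.08416445] 0.1268413747488548
```

View pics/w34.png

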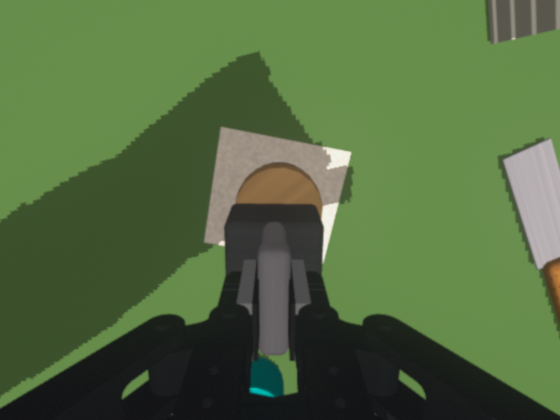

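Run:
```python
from h import *
im,i=load('w34')
for u in [(236,200),(323,205),(280,162)]: print(onplane(i,u,25).round(1))
c,P=wood(im,i,(225,330,150,206),25);u0,_,w,_=cv2.boundingRect(c);print(u0,u0+w)
# circle fit on upper arc
Q=P[c[:,1]<195]
A=np.c_[2*Q,np.ones(len(Q))];s=np.linalg.lstsq(A,(Q**2).sum(1),rcond=None)[0];print(s[:2],np.sqrt(s[2]+s[0]**2+s[1]**2))
```

```text
[576.6 267.1  25. ]
[630.7 251.   25. ]
[609.8 284.8  25. ]
236 322
[602.5751594  258.34501377] 26.722571396210558
```

Emit:
{"op": "send_rows", "data": {"claw": [0, 0, 0, 0, 0, 0, 0], "offset": [[0.0003, 0.0008, 0.01], [0, 0, 0.02], [0, 0, 0.008], [0, 0, 0], [0, 0, 0], [0, 0, 0], [0, 0, 0]], "turn": [[0, 0, 0], [0, 0, 0], [0, 0, 0], [0, 0, 0], [0, 0, 0], [0, 0, 0], [0, 0, 0]]}}

```text
time: 41.6
position: [602.4, 255.7, 79.0]
ee_rot: [-2.462, -1.95, -0.004]
contact_force: [0.3, 0.4, -4.7]
gripper_width: 0.13
```

Run:
```python
from h import *
im,i=shot('w35'); go(601.2,255.1,66.1,76.7)
c,P=wood(im,i,(200,350,130,215),25)
Q=P[c[:,1]<205]
A=np.c_[2*Q,np.ones(len(Q))];s=np.linalg.lstsq(A,(Q**2).sum(1),rcond=None)[0];print(s[:2],np.sqrt(s[2]+s[0]**2+s[1]**2))
```

```text
t 41.65 tcp [602.3 255.7  78.8] toolx yaw 76.76 tool z [ 0.0013  0.0017 -1.    ] w 0.129
  offset tool mm [-0.9 -0.9 12.7] m/turn z rad 0.001
[606.28552135 272.67989991] 15.250070787695087
```

View pics/w35.png

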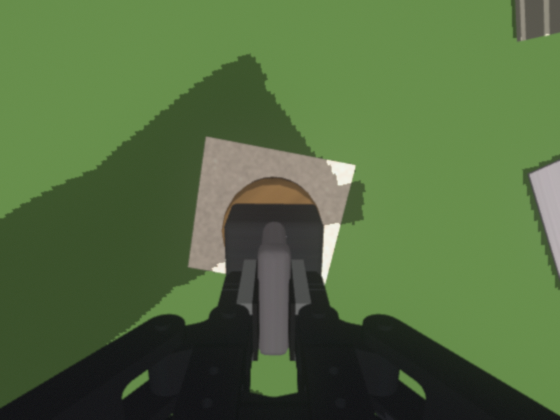

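Run:
```python
from h import *
im,i=load('w35');p,R,o=pose()
for u in [(274,177),(274,179),(223,228),(323,228)]: print((R.T@(onplane(i,u,25)-p)).round(1))
```

```text
[30.5  0.6 53.9]
[29.4  0.6 53.9]
[  1.3 -28.   53.8]
[ 1.3 28.2 53.9]
```

Emit:
{"op": "send_rows", "data": {"claw": [0, 0, 0, 0, 0, 0, 0], "offset": [[0, 0, 0.004], [0, 0, 0.004], [0, 0, 0.002], [0, 0, 0.001], [0, 0, 0], [0, 0, 0], [0, 0, 0]], "turn": [[0, 0, 0], [0, 0, 0], [0, 0, 0], [0, 0, 0], [0, 0, 0], [0, 0, 0], [0, 0, 0]]}}

```text
time: 42.35
position: [601.8, 255.5, 67.1]
ee_rot: [-2.462, -1.95, -0.001]
contact_force: [1.0, -0.5, -4.5]
gripper_width: 0.13
```

Run:
```python
from h import *
im,i=shot('w36');p,R,o=pose();go(601.2,255.1,66.1,76.7)
v=np.clip(cv2.resize(im[120:300,170:390],None,fx=3.3,fy=3.3,interpolation=cv2.INTER_CUBIC)*2.,0,255).astype(np.uint8);cv2.imwrite('pics/z36.png',v)
```

```text
t 42.4 tcp [601.8 255.6  67.1] toolx yaw 76.76 tool z [ 1.0e-04  1.3e-03 -1.0e+00] w 0.122
  offset tool mm [-0.6 -0.5  1. ] m/turn z rad 0.001
```

View pics/z36.png

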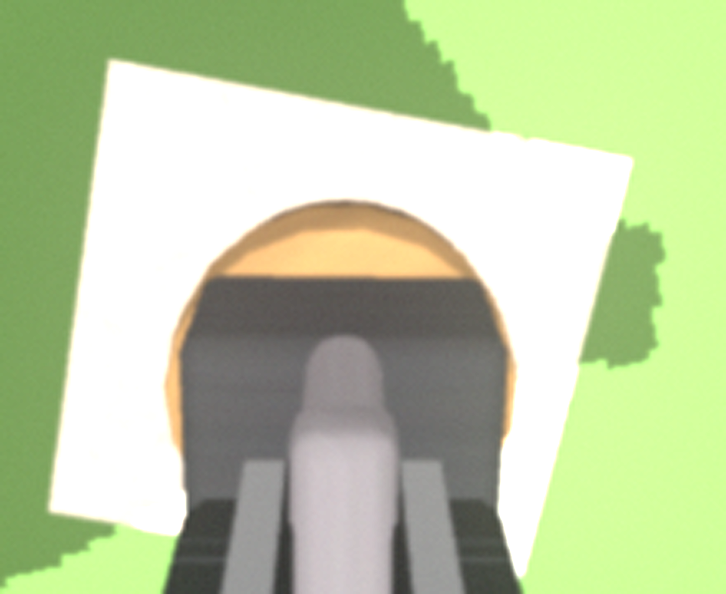

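Emit:
{"op": "send_rows", "data": {"claw": [0, 0, 0, 0, 0], "offset": [[0, 0, 0.0005], [0, 0, 0.0005], [0, 0, 0], [0, 0, 0], [0, 0, 0]], "turn": [[0, 0, 0], [0, 0, 0], [0, 0, 0], [0, 0, 0], [0, 0, 0]]}}

```text
time: 42.9
position: [601.8, 255.5, 66.2]
ee_rot: [-2.462, -1.95, -0.002]
contact_force: [-1.4, -0.6, -2.6]
gripper_width: 0.131
```

Emit:
{"op": "send_rows", "data": {"claw": [0, 0, 0, 0], "offset": [[0, 0, 0.0004], [0, 0, 0], [0, 0, 0], [0, 0, 0]], "turn": [[0, 0, 0], [0, 0, 0], [0, 0, 0], [0, 0, 0]]}}

```text
time: 43.3
position: [601.9, 255.5, 66.2]
ee_rot: [-2.462, -1.95, -0.002]
contact_force: [-2.4, -0.4, 3.8]
gripper_width: 0.128
```

Emit:
{"op": "send_rows", "data": {"claw": [0.015, 0.02, 0.03, 0.05, 0.07, 0.085, 0.085, 0.085, 0.085, 0.085, 0.085, 0.085], "offset": [[0, 0, 0], [0, 0, 0], [0, 0, 0], [0, 0, 0], [0, 0, 0], [0, 0, 0], [0, 0, -0.02], [0, 0, -0.04], [0, 0, -0.04], [0, 0, -0.03], [0, 0, 0], [0, 0, 0]], "turn": [[0, 0, 0], [0, 0, 0], [0, 0, 0], [0, 0, 0], [0, 0, 0], [0, 0, 0], [0, 0, 0], [0, 0, 0], [0, 0, 0], [0, 0, 0], [0, 0, 0], [0, 0, 0]]}}

```text
time: 44.5
position: [602.2, 255.5, 196.3]
ee_rot: [-2.462, -1.95, -0.004]
contact_force: [-0.1, -0.5, -0.3]
gripper_width: 0.996
```

Run:
```python
from h import *
im,i=shot('w37')
s=robot.snapshot('scene');cv2.imwrite('pics/s37.png',s)
t=robot.snapshot('top');cv2.imwrite('pics/t37.png',cv2.resize(np.clip(t[120:310,120:440]*1.7,0,255).astype(np.uint8),None,fx=2.5,fy=2.5,interpolation=cv2.INTER_CUBIC))
```

```text
(no output)
```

View pics/w37.png

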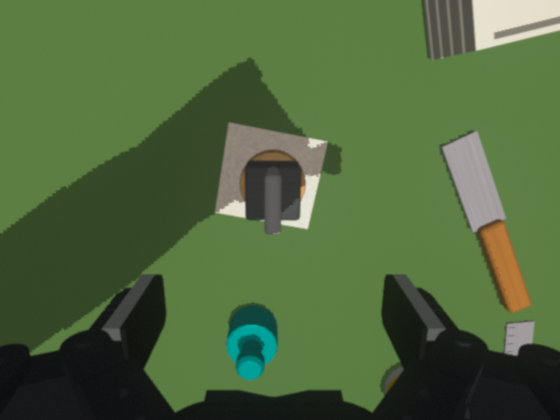

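View pics/s37.png

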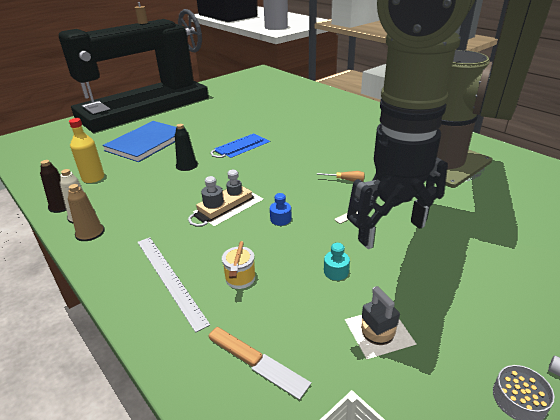

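View pics/t37.png

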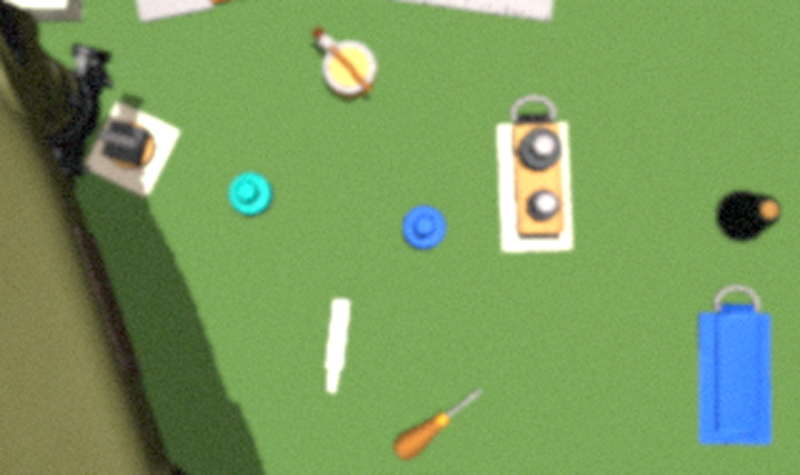

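Run:
```python
from h import *
im,i=load('w30')
cv2.imwrite('pics/z30.png',np.clip(cv2.resize(im[30:250,190:370],None,fx=2.7,fy=2.7,interpolation=cv2.INTER_CUBIC)*1.7,0,255).astype(np.uint8))
im,i=load('w37')
cv2.imwrite('pics/z37.png',np.clip(cv2.resize(im[110:240,205:340],None,fx=4.5,fy=4.5,interpolation=cv2.INTER_CUBIC)*1.9,0,255).astype(np.uint8))
```

```text
(no output)
```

View pics/z30.png

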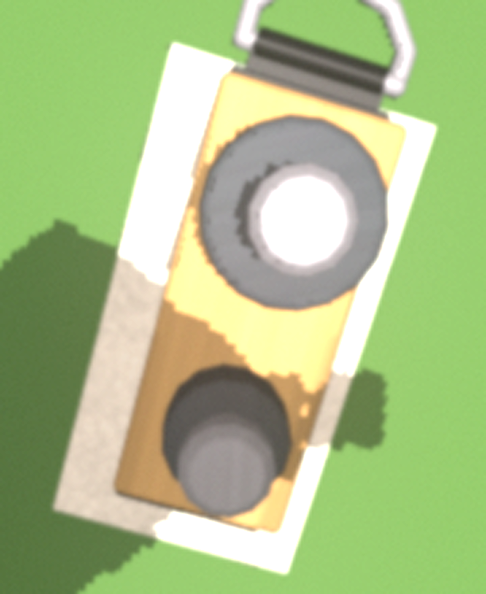

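View pics/z37.png

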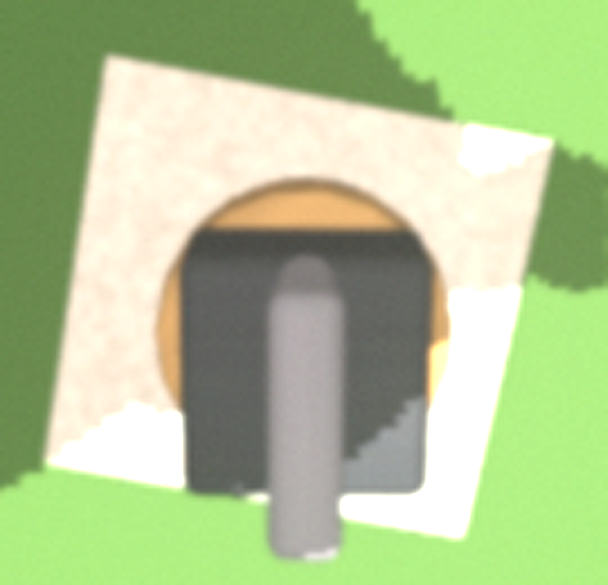

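Run:
```python
from h import *
im,i=load('w30')
f=lambda u,z:onplane(i,(u[0]/2.7+190-.3,u[1]/2.7+30-.3),z)
C=[f(u,25)[:2] for u in [(228,74),(404,127),(277,530),(118,490)]]
ctr=np.mean(C,0);t=(C[0]+C[1]-C[2]-C[3]);t/=np.linalg.norm(t);n=np.array([-t[1],t[0]])
print('board',ctr,np.degrees(np.arctan2(t[1],t[0])))
for nm,u,z in [('big knob',(303,217),92),('big body',(294,212),61),('small knob',(224,465),82)]:
    q=f(u,z)[:2];print(nm,q.round(1),'along',((q-ctr)@t).round(1),'across',((q-ctr)@n).round(1))
im,i=load('w37')
g=lambda u,z:onplane(i,(u[0]/4.5+205-.4,u[1]/4.5+110-.4),z)
print('sq bar',g((307,422),89),'sq top',g((307,370),57),)
```

```text
board [ 572.33180802 -236.61340311] 4.009939902442972
big knob [ 605.5 -234.5] along 33.2 across -0.2
big body [ 605.5 -234.4] along 33.2 across -0.1
small knob [ 541.1 -238.4] along -31.2 across 0.4
sq bar [602.27199888 255.85310895  89.        ] sq top [602.30465733 255.96481315  57.        ]
```

Run:
```python
from rig import robot
print(robot.hand_in())
```

```text
the job is handed in; nothing more can be done
None
```

The job is done and handed in at about 45 s. I laid the oblong board on the strap and the round board on the patch. Then I stood the big, small and square weights on them, in that order, releasing each only once the force reading showed it was supported.

Last checks, from wrist camera measurements and a final look through the scene and top cameras:
- **Oblong board:** its centre is about 2 mm from the strap's and its angle is about 4.0° against the strap's 2.9°. It is clear of the ring.
- **Big weight:** 33.2 mm along the board from its centre towards the ring, 0.2 mm off its centre line. The target was 32.5 mm.
- **Small weight:** 31.2 mm along the board the other way, 0.4 mm off the centre line. The target was also 32.5 mm.
- **Round board:** within about 1 mm of the patch centre.
- **Square weight:** about 1.4 mm from the round board's centre.
- **Glue pot and look-alike parts:** unmoved.

**What disagreed or went wrong:**
- The board's angle read between 3.3° and about 4.8° in different views, and positions differed by 1–2 mm, which is within the calibration.
- The gripper opening read 2–4 mm less than the known sizes.
- While looking around early on, the last joint reached its range limit once, so the tool tilted. I corrected this before touching anything.

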